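Fetch two parts from a blocked drawer and put the blockers back

TASK

Kit the heat sink and the choke from the clear drawer box: the heat sink belongs in the rectangular pocket of the black kit tray, the choke in the round one. The solder reel and the flux bottle stand in the drawer's way, so stand both on the bare grey mat before you open it. When you have the parts, shut the drawer fully and put the reel and the bottle back, upright, each where it stood at the start.

Things in the scene. Friction and masses are not known exactly. Their poses are not given: they have to be found in the camera images.
- solder_reel: reel of solder wire with blue flanges, standing on one flange: 60 mm across, body 40 mm high (56 mm with the loose wire end), 0.26 kg. Origin: centre of its underside, z up. It stands in front of the drawer (right of the right-hand place is a fixed card rack, 77 mm high), and its place at the start is where it must return.
- flux_bottle: small round bottle, white and yellow with a red needle cap: body 36 mm across up to 56 mm high, cap 20 mm across up to 71 mm, needle to 88 mm; 45 g. Origin: centre of its underside, z up. It stands in front of the drawer, beside the reel (centres about 90 mm apart; left of the left-hand place is a fixed soldering iron stand, 100 mm high), and its place at the start is where it must return.
- heat_sink: bare aluminium heat sink with upright fins, 25 mm (its x) by 30 mm (its y) by 18 mm high, lying fins up on the floor of the drawer, seen through the clear top, its x axis within 20 degrees of the drawer tab's x axis. Origin: centre of its underside. 22 g.
- choke: ring-shaped choke, copper wire wound on a yellow core, lying flat on the floor of the drawer: 36 mm across, 13 mm high, 20 g. Origin: centre of its underside.
- parts_drawer (a joint): how far the drawer of the clear box stands out, in m: 0 shut, 0.096 pulled out to its stop. It stays where it is left (friction about 1.2 N). At the start it is shut or up to 2 mm ajar. Box: 108 mm deep, 154 wide, 45 high. The drawer's inside is 97 mm deep and 139 mm wide, its floor 10 mm above the bench, its side walls 32 mm and front panel 41 mm above the bench. 
- drawer_tab (a point): grip point of the drawer's aluminium pull tab, an upright blade 8 mm thick that stands out 33 mm from the front panel, 14 to 34 mm above the bench. The point is in the blade, 16 mm from the panel, 24 mm high. x axis: level into the box (pull to -x to open); y: across the blade. The box's top starts 42 mm along +x when shut; the drawer's inside always runs from 21 to 118 mm along +x.
- side_mat: bare dark grey rubber mat, 100 mm (its x) by 116 mm (its y), 3 mm thick, fixed: the place to set the reel and the bottle aside. Origin: centre of its underside, flat on the bench.
- insert_round: fixed dark grey insert in the black kit tray, 56 mm square, with a round pocket, 46 mm across, in its middle. Origin: centre of its underside, 3 mm above the bench; pocket floor 3 mm and rim 8 mm above the origin; the rim has a 2 mm chamfer.
- insert_square: fixed dark grey insert in the black kit tray, 56 mm square, with a rectangular pocket in its middle, 38 mm (its x) by 43 mm (its y). Origin: centre of its underside, 3 mm above the bench; pocket floor 3 mm and rim 8 mm above the origin; the rim has a 2 mm chamfer. The two inserts lie side by side, 56 mm apart, in the tray, whose wall is 10 mm high; a small board lies in the tray beside them.

How it is judged:
By the outcome, as a careful person would: the job done as asked, in the order asked, and still so for the second after the job is handed in, with the robot touching nothing.
It also fails if it takes over 134 s, if anything falls off the work surface, if the arm or the gripper's body presses on something with over 40 N, if the wrist force passes 120 N, or if a joint passes its speed limit or range.

ROBOT

A 7-joint arm with a two-finger parallel gripper is mounted at the origin on a cart in front of the work surface, level with it; the furniture and walls round the work are solid. World frame = base frame: x ahead of the robot, y to its left, z up, the work surface at z = 0. Lengths are in m, angles in rad, forces in N, time in s.
With the tool pointing down it reaches from about 0.35 to 0.9 m from the base axis. Payload 7.2 kg.
Tool frame: the origin (TCP) lies midway between the tips of the shut fingers; the grasp point (between the pads) lies 19 mm behind it; z points along the fingers, y is the line along which they close (so a half turn about z gives the same grasp; the last joint's range is limited). The gripper opens to 85 mm and grips with 20 to 120 N. Pads are 22 mm wide; open, the fingers measure 114 mm over their backs; the gripper's body (76 mm by 85 mm) begins 54 mm behind the grasp point. The pads swing forward as they close: fully open they stand 13 mm farther back than shut.
Start: joints at [-1.24, 0.411, -0.013, 1.596, 0.006, 1.134, -0.082], TCP at [0.243, 0.576, 0.231] pointing down, gripper open.
Joint ranges: [-2.95, 2.95], [-0.29, 1.99], [-1.47, 1.44], [0.14, 2.54], [-1.03, 4.17], [0.13, 1.85], [-2.86, 2.86]. Speed limits (rad/s): [2.39, 2.39, 3.01, 3.01, 3.14, 3.14, 3.14].

INTERFACE

Orientations are given as [roll, pitch, yaw] about the fixed x, y, z axes, in that order (R = Rz(yaw) Ry(pitch) Rx(roll)).
In Python, from plant import bot gives the robot as it stands.
- The arm moves only by the tool step_arm, never from a script. Its argument "motion" is text: rows parted by semicolons, each of 7 numbers parted by spaces: the turn, a rotation vector about the tool's x, y, z in units of 5 degrees (1.0 is 5 degrees), then the shift along the tool's x, y, z in units of 30 mm (1.0 is 30 mm), then the finger opening in mm, from 0 to 85.4. In form: rx ry rz x y z hand; .... A call has 1 to 12 rows; each row is the pose to reach, as a shift and turn from the pose commanded when the call began, along the tool's axes at that moment; what a row does not reach only later rows make up. A row lasts 1/8 s, in which the tool goes at most 62.5 mm and 10.7 degrees, less where a joint would pass 70% of its speed; a pose out of reach is approached as far as the arm can. A call with a gripper value outside its range is refused whole. The fingers move at their own pace and stop on an object; the grip force is fixed at half the most. Time passes only in rows, so rows that repeat a pose let the fingers close. It gives the time, the measured TCP pose, the force, the opening and the grip force at its end, in the units of the state.
- bot.read_state(): the state, without advancing time (a new reading comes with each control period).
- bot.grab_frame(name): name is "scene" or "side" or "wrist"; returns a dict with "frame" (420x560x3 uint8, red, green, blue), "K" (3x3 intrinsics, pixels), "camera_from_world" (4x4, takes a point from world to camera coordinates); the wrist camera has in their place "tool_from_camera" (4x4, takes a point from camera to tool coordinates, whose origin is the TCP and whose axes are the flange's). Camera axes: x right, y up, looking along -z (the intrinsics and any distortion apply to the point x, -y, -z); pixel columns grow to the right and rows downward; lengths in m; the calibration is good to about 2 mm. A picture is of the moment at which its call begins: read the wrist's pose just before it. There is no depth.
- bot.close_job(): hands the job in; it is judged then, once.
The state is a dict: "time_s": time; "q": joint angles; "qvel": joint speeds; "effort": joint torques, N m; "position": TCP position; "orientation": TCP orientation; "ft_force": force on the tool from outside, world axes, zero at the start; "moment": the same for the moment, N m; "opening": opening from 0.0 (shut) to 1.0 (fully open); "finger_force": force on a finger pad.
Only numpy, scipy, OpenCV 4.12 (cv2) and the standard library are available. Lean on these libraries where they do the work, as an engineer would, in place of code of your own. Each camera call takes 0.05 s, during which the arm holds its last target. There are 200 camera calls.

## Working session

There is one attempt and no reset: what is moved stays moved. The work goes in short steps, Python scripts to look and compute and a tool call to move; the robot and the scene stay as the last step left them, time stands still between calls to the robot, and variables do not carry over. Pictures are saved under pics/ and viewed, at most 14 in all, crops included, and the job is handed in when it is done.

Besides the shell and the picture viewer there is one more tool, called after ">>>" as name(argument=value, ...) on one line, values as JSON. step_arm: Moves the arm, as the interface text tells. Its arguments: {"type":"object","properties":{"motion":{"type":"string"}},"required":["motion"]}

```bash
ls; mkdir -p pics; cat > h.py <<'E'
import numpy as np,cv2
from plant import bot
from scipy.spatial.transform import Rotation as R
def grab(n,fn=None):
    s=bot.read_state(); d=bot.grab_frame(n)
    if n=="wrist":
        T=np.eye(4);T[:3,:3]=R.from_euler('xyz',s['orientation']).as_matrix();T[:3,3]=s['position']
        d['wc']=T@np.array(d['tool_from_camera'])
    else: d['wc']=np.linalg.inv(np.array(d['camera_from_world']))
    d['K']=np.array(d['K'])
    if fn: cv2.imwrite('pics/'+fn,d['frame'][:,:,::-1])
    return d
def ray(d,uv):
    K=d['K'];u,v=uv
    r=np.array([(u-K[0,2])/K[0,0],-(v-K[1,2])/K[1,1],-1.])
    return d['wc'][:3,3],d['wc'][:3,:3]@r
def onz(d,uv,z):
    o,r=ray(d,uv); return o+r*(z-o[2])/r[2]
def pix(d,p):
    c=np.linalg.inv(d['wc'])@np.append(p,1); q=d['K']@np.array([c[0],-c[1],-c[2]]); return q[:2]/q[2]
def rel(p,yaw_dir=None):
    """target TCP world pos -> tool-axis shift in 30mm units from measured pose"""
    s=bot.read_state(); M=R.from_euler('xyz',s['orientation']).as_matrix()
    return M.T@(np.array(p)-s['position'])/0.03
E
python3 - <<'E'
from h import *
s=bot.read_state()
for k,v in s.items(): print(k,np.round(v,3))
for n in("scene","side","wrist"):
    d=grab(n,n+"0.png"); print(n,d['K'].tolist(),np.round(d['wc'],3).tolist(),[k for k in d])
E
```

```text
pics
time_s 0.0
q [-1.24   0.412 -0.013  1.597  0.006  1.134 -0.082]
qvel [ 0.002 -0.001  0.001  0.001  0.001 -0.    -0.001]
effort [ 0.0000e+00 -6.0062e+01  6.8200e-01 -2.9942e+01  1.4000e-02  1.0000e-02
 -0.0000e+00]
position [0.243 0.575 0.23 ]
orientation [-3.14   0.     2.743]
ft_force [-0.672 -0.247 -0.113]
moment [-0.066 -0.008 -0.02 ]
finger_force 0.0
opening 0.997
scene [[490.2987986326039, 0.0, 275.61856552226266], [0.0, 490.2987986326039, 209.33222555728253], [0.0, 0.0, 1.0]] [[0.75, 0.433, -0.501, 0.128], [-0.662, 0.507, -0.552, -0.137], [0.015, 0.745, 0.667, 0.622], [0.0, 0.0, 0.0, 1.0]] ['frame', 'K', 'camera_from_world', 'wc']
side [[520.8987788484693, 0.0, 275.37360234026363], [0.0, 520.8987788484693, 212.6859237299624], [0.0, 0.0, 1.0]] [[0.948, 0.216, -0.232, 0.361], [-0.317, 0.629, -0.71, -0.293], [-0.007, 0.747, 0.665, 0.611], [0.0, 0.0, 0.0, 1.0]] ['frame', 'K', 'camera_from_world', 'wc']
wrist [[334.74861592388635, 0.0, 280.6686792211357], [0.0, 334.74861592388635, 206.92847645239783], [0.0, 0.0, 1.0]] [[0.388, -0.881, -0.272, 0.173], [0.922, 0.371, 0.113, 0.606], [0.001, -0.294, 0.956, 0.373], [0.0, 0.0, 0.0, 1.0]] ['frame', 'K', 'tool_from_camera', 'wc']
```

View pics/scene0.png

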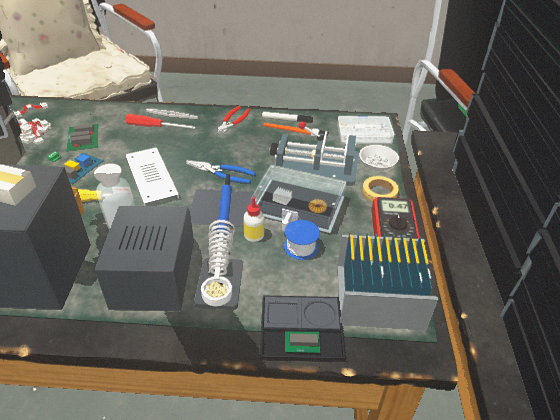

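View pics/side0.png

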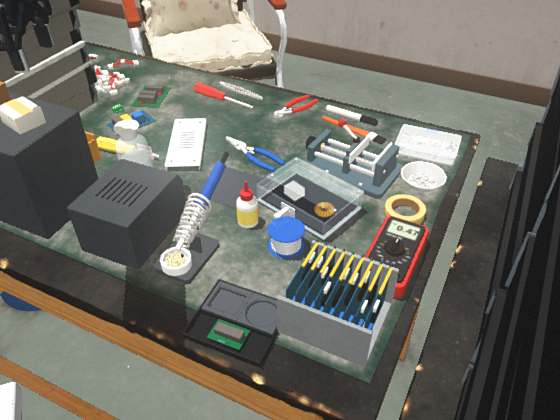

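```bash
python3 - <<'E'
from h import *
S=grab("scene");D=grab("side")
a=cv2.resize(S['frame'][150:365,180:360],None,fx=2.2,fy=2.2,interpolation=cv2.INTER_CUBIC)
b=cv2.resize(D['frame'][145:360,180:365],None,fx=2.2,fy=2.2,interpolation=cv2.INTER_CUBIC)
cv2.imwrite('pics/c1.png',np.hstack([a,b])[:,:800,::-1])
for n,d in(("scene",S),("side",D)):
    h=cv2.cvtColor(d['frame'],cv2.COLOR_RGB2HSV)
    for nm,lo,hi in(("red",(0,150,90),(6,255,255)),("blue",(100,150,60),(125,255,255)),("yel",(22,120,120),(34,255,255))):
        m=cv2.inRange(h,lo,hi); k,l,st,c=cv2.connectedComponentsWithStats(m)
        print(n,nm,[(st[i].tolist(),c[i].round(1).tolist()) for i in range(1,k) if st[i,4]>60 and 140<c[i][1]<300 and 200<c[i][0]<340])
def both(p1,p2,z): print(z,onz(S,p1,z).round(3),onz(D,p2,z).round(3))
both((301,230),(286,230),.04)
both((254,240),(247,225),0)
both((289,215),(285,211),.03)
both((283,312),(229,298),.01)
both((319,313),(262,310),.01)
E
```

```text
scene red [([248, 204, 12, 12, 73], [252.5, 208.7])]
scene blue [([221, 165, 34, 10, 132], [237.6, 168.7]), ([230, 176, 20, 7, 75], [238.8, 179.3]), ([218, 185, 12, 35, 270], [224.0, 201.9]), ([285, 220, 35, 24, 650], [301.9, 231.7]), ([284, 241, 20, 19, 72], [290.9, 252.4])]
scene yel [([244, 223, 20, 16, 232], [253.6, 231.3])]
side red [([240, 181, 13, 20, 126], [245.9, 192.7])]
side blue [([254, 147, 30, 18, 143], [269.1, 154.9]), ([246, 153, 29, 18, 143], [259.2, 162.1]), ([202, 162, 20, 36, 222], [211.2, 179.7]), ([268, 217, 37, 25, 742], [286.0, 229.0]), ([268, 240, 36, 18, 121], [284.4, 251.5])]
side yel [([237, 208, 21, 17, 253], [247.3, 217.0]), ([302, 242, 16, 24, 69], [309.6, 253.8]), ([311, 245, 16, 24, 73], [318.7, 256.7]), ([320, 249, 16, 24, 74], [327.4, 260.5]), ([330, 251, 15, 25, 72], [336.9, 263.4])]
0.04 [0.563 0.277 0.04 ] [0.564 0.273 0.04 ]
0 [0.512 0.342 0.   ] [0.518 0.346 0.   ]
0.03 [0.581 0.326 0.03 ] [0.581 0.327 0.03 ]
0.01 [0.442 0.187 0.01 ] [0.447 0.193 0.01 ]
0.01 [0.482 0.15  0.01 ] [0.486 0.157 0.01 ]
```

View pics/c1.png

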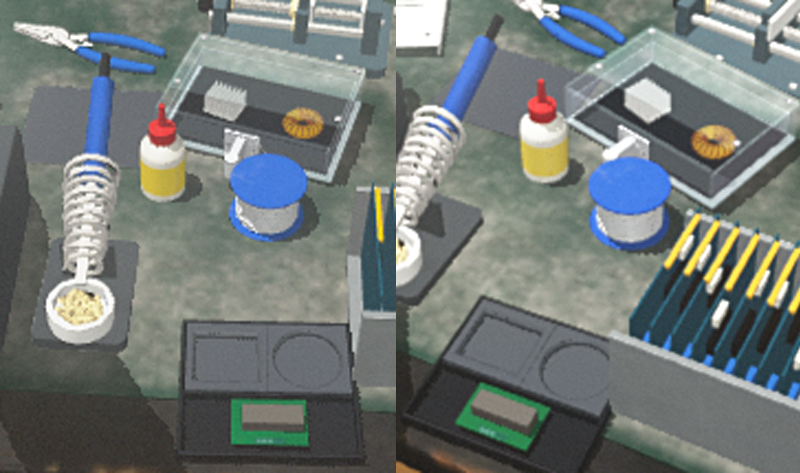

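>>> step_arm(motion="0 0 0 0 0 -2 85; 0 0 0 0 0 -2.3 85; 0 0 -4 -4 -2 -2.3 85; 0 0 -12 -11.8 -6.1 -2.3 85; 0 0 -12 -11.8 -6.1 -2.3 85; 0 0 -12 -11.8 -6.1 -2.3 85; 0 0 -12 -11.8 -6.1 -2.3 85; 0 0 -12 -11.8 -6.1 -2.3 85; 0 0 -12 -11.8 -6.1 -2.3 85; 0 0 -12 -11.8 -6.1 -2.3 85; 0 0 -12 -11.8 -6.1 -2.3 85; 0 0 -12 -11.8 -6.1 -2.3 85")

```text
time_s: 1.75
position: [0.4968, 0.2713, 0.3001]
orientation: [3.141, -0.0, -2.491]
ft_force: [0.5, 0.9, -0.2]
opening: 0.995
finger_force: 0.0
```

```bash
python3 - <<'E'
from h import *
d=grab("wrist"); cv2.imwrite('pics/w1.png',cv2.resize(d['frame'][:,:,::-1],(800,600),interpolation=cv2.INTER_CUBIC)); print(bot.read_state())
np.savez('w1.npz',f=d['frame'],K=d['K'],wc=d['wc'])
E
```

```text
{'time_s': 1.8, 'q': array([-0.59826797,  0.2588875 ,  0.0167611 ,  1.64812557, -0.00504274,
        1.23473533,  1.64125668]), 'qvel': array([ 0.0009601 , -0.00235895,  0.00559924, -0.00286045,  0.00277918,
       -0.00145503,  0.00363882]), 'effort': array([ 3.11635137e-01, -5.03886044e+01,  8.20644479e-01, -3.11920702e+01,
        2.38307251e-02,  1.22368190e-03, -8.47285468e-03]), 'position': array([0.49693499, 0.27124846, 0.30017345]), 'orientation': array([ 3.14111581e+00, -8.44503553e-05, -2.49073044e+00]), 'ft_force': array([-0.290665  , -0.02379524,  0.01088926]), 'moment': array([ 0.00019551,  0.03403506, -0.02557009]), 'finger_force': 0.0, 'opening': 0.9927737817771916}
```

View pics/w1.png

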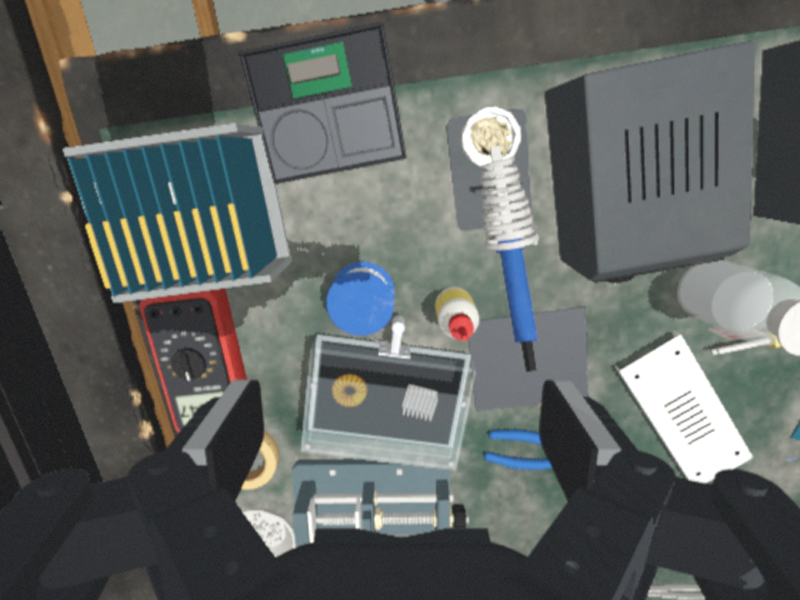

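```bash
cat > m1.py <<'E'
from h import *
W=dict(np.load('w1.npz')); W['frame']=W['f']; S=grab("scene"); D=grab("side")
k=560/800
def w(u,v,z): return onz(W,(u*k,v*k),z)
def tri(obs):
    A=np.zeros((3,3));b=np.zeros(3)
    for d,uv in obs:
        o,r=ray(d,uv);r=r/np.linalg.norm(r);P=np.eye(3)-np.outer(r,r);A+=P;b+=P@o
    x=np.linalg.solve(A,b); return x,[np.linalg.norm(np.cross(x-ray(d,uv)[0],ray(d,uv)[1]/np.linalg.norm(ray(d,uv)[1]))) for d,uv in obs]
if __name__=="__main__":
    h=cv2.cvtColor(W['frame'],cv2.COLOR_RGB2HSV)
    for nm,lo,hi in(("red",(0,150,90),(6,255,255)),("blue",(100,150,60),(125,255,255))):
        m=cv2.inRange(h,lo,hi); cs,_=cv2.findContours(m,0,1)
        for c in cs:
            if cv2.contourArea(c)>80:
                (x,y),r=cv2.minEnclosingCircle(c)
                if 200<y<240 and 220<x<340: print(nm,(x,y),r, onz(W,(x,y),.04),onz(W,(x,y),.071))
    ps=dict(round=(299,139,.011),sq=(363,126,.011),i00=(262,108,.011),i01=(392,88,.011),i11=(404,155,.011),i10=(276,180,.011),mTR=(586,308,.003),mBR=(590,404,.003),mBL=(474,410,.003),
      tabend=(400,320,.034),tabroot=(396,354,.034),bFL=(317,336,.045),bFR=(472,352,.045),bBR=(458,468,.045),bBL=(303,446,.045),hs=(420,402,.028),ch=(350,390,.02))
    P={n:w(*p) for n,p in ps.items()}
    for n,p in P.items(): print(n,p.round(4))
    print('box ang',np.degrees([np.arctan2(*(P[a]-P[b])[1::-1]) for a,b in(('bBR','bFR'),('bBL','bFL'),('tabroot','tabend'))]),'w',np.linalg.norm(P['bFL']-P['bFR']),np.linalg.norm(P['bFL']-P['bBL']))
    print('tray ang',np.degrees(np.arctan2(*(P['sq']-P['round'])[1::-1])),np.linalg.norm(P['sq']-P['round']),'mat',np.linalg.norm(P['mTR']-P['mBR']),np.linalg.norm(P['mBL']-P['mBR']),np.degrees(np.arctan2(*(P['mBL']-P['mBR'])[1::-1])))
    print('iron tip',tri([(W,(530*k,366*k)),(S,(228,174)),(D,(224,155))]))
    print('handle low',tri([(W,(511*k,252*k)),(S,(222,219)),(D,(207,200))]))
    print('needle',tri([(W,(461*k,330*k)),(S,(252,198)),(D,(245,182))]))
    print('reel top',tri([(W,(362*k,298*k)),(S,(301.9,231)),(D,(286,229))]))
    print('hs sc',onz(S,(282,194),.02),'choke',onz(S,(318,206),.017),'tray',onz(S,(283,312),.011))
E
python3 m1.py
```

```text
red (322.76605224609375, 228.5825653076172) 9.017395973205566 [0.52591863 0.36367753 0.04      ] [0.51905116 0.35311104 0.071     ]
blue (252.47540283203125, 208.55532836914062) 25.050493240356445 [0.55873719 0.27591764 0.04      ] [0.54934365 0.27210607 0.071     ]
round [0.4837 0.1536 0.011 ]
sq [0.4419 0.1911 0.011 ]
i00 [0.4819 0.115  0.011 ]
i01 [0.4031 0.1928 0.011 ]
i11 [0.4396 0.2332 0.011 ]
i10 [0.5245 0.1566 0.011 ]
mTR [0.4458 0.4607 0.003 ]
mBR [0.5195 0.5373 0.003 ]
mBL [0.5977 0.446  0.003 ]
tabend [0.556  0.3174 0.034 ]
tabroot [0.585  0.3349 0.034 ]
bFL [0.6098 0.2651 0.045 ]
bFR [0.5378 0.3855 0.045 ]
bBR [0.6412 0.4538 0.045 ]
bBL [0.7123 0.3188 0.045 ]
hs [0.6136 0.3858 0.028 ]
ch [0.6483 0.3258 0.02  ]
box ang [33.46441358 27.63340716 30.9562546 ] w 0.1401742156377661 0.11569345177793641
tray ang 138.10669945451204 0.056124148887630156 mat 0.10631532266840858 0.12019806808617564 -49.42778822730816
iron tip (array([0.50090232, 0.39555228, 0.1202226 ]), [np.float64(0.0011700370778556686), np.float64(0.001890331491210167), np.float64(0.002578730825585586)])
handle low (array([0.4499701 , 0.34119419, 0.08339515]), [np.float64(0.003971631051436726), np.float64(0.004728287922422721), np.float64(0.005767589486674519)])
needle (array([0.51788934, 0.34934036, 0.09054899]), [np.float64(0.0012995030721188565), np.float64(0.0017021890721098736), np.float64(0.002340329680231216)])
reel top (array([0.56226071, 0.27606995, 0.03880162]), [np.float64(0.00381541605707971), np.float64(0.0015682994084303408), np.float64(0.002363936262458529)])
hs sc [0.61879531 0.38654626 0.02      ] choke [0.64919142 0.31959513 0.017     ] tray [0.44128107 0.18676209 0.011     ]
```

```bash
cat >> h.py <<'E'
def pose(p,yaw,tilt=0):
    M=R.from_euler('z',yaw,degrees=True)*R.from_euler('x',180,degrees=True)*R.from_euler('y',tilt,degrees=True)
    return np.array(p,float),M
def go(targets,start=None):
    """targets: list of (pos,yaw,tilt); rows relative to start (measured pose by default)"""
    s=bot.read_state()
    p0,M0=start if start else (np.array(s['position']),R.from_euler('xyz',s['orientation']))
    for t in targets:
        p,M=pose(*t); rv=np.degrees((M0.inv()*M).as_rotvec())/5; x=M0.inv().apply(p-p0)/.03
        print(' '.join('%.2f'%v for v in [*rv,*x]))
E
python3 - <<'E'
from m1 import *
for n,p in dict(rackTop=(288,258,.077),rackTop2=(258,128,.077)).items(): print(n,w(*p).round(4))
b=np.array([.518,.349]);y=133;t=20
x0=np.array([np.cos(np.radians(y)),np.sin(np.radians(y))])
def B(g): return [*(b+x0*.019*np.sin(np.radians(t))),g-.019*np.cos(np.radians(t))]
go([(B(.16),y,t)])
go([(B(.04),y,t)],pose(B(.16),y,t))
E
```

```text
rackTop [0.5554 0.207  0.077 ]
rackTop2 [0.4881 0.137  0.077 ]
-2.94 3.25 16.66 -2.11 1.89 5.27
0.00 0.00 0.00 -1.37 -0.00 3.76
```

>>> step_arm(motion="-2.94 3.25 16.66 -2.11 1.89 0 55; -2.94 3.25 16.66 -2.11 1.89 0 55; -2.94 3.25 16.66 -2.11 1.89 0 55; -2.94 3.25 16.66 -2.11 1.89 0 55; -2.94 3.25 16.66 -2.11 1.89 0 55; -2.94 3.25 16.66 -2.11 1.89 0 55; -2.94 3.25 16.66 -2.11 1.89 0 55; -2.94 3.25 16.66 -2.11 1.89 2 55; -2.94 3.25 16.66 -2.11 1.89 4 55; -2.94 3.25 16.66 -2.11 1.89 5.27 55; -2.94 3.25 16.66 -2.11 1.89 5.27 55; -2.94 3.25 16.66 -2.11 1.89 5.27 55")

```text
time_s: 3.5
position: [0.5149, 0.3539, 0.1439]
orientation: [3.139, -0.349, 2.321]
ft_force: [-0.2, 0.4, -0.3]
opening: 0.645
finger_force: 0.0
```

```bash
python3 - <<'E'
from h import *
d=grab("wrist","w2.png"); e=grab("side")
a=cv2.resize(e['frame'][120:300,150:350],None,fx=2,fy=2)
cv2.imwrite('pics/w2.png',np.hstack([d['frame'][:,:400],cv2.copyMakeBorder(a,0,60,0,0,0)])[:,:,::-1])
print(pix(d,[.518,.349,.071]),pix(d,[.518,.349,.088]))
b=np.array([.518,.349]);y=133;t=20
x0=np.array([np.cos(np.radians(y)),np.sin(np.radians(y))])
go([([*(b+x0*.019*np.sin(np.radians(t))),.04-.019*np.cos(np.radians(t))],y,t)])
E
```

```text
[277.82993185 265.35798286] [277.71094828 268.63726054]
0.05 0.01 0.00 -1.36 -0.06 3.85
```

View pics/w2.png

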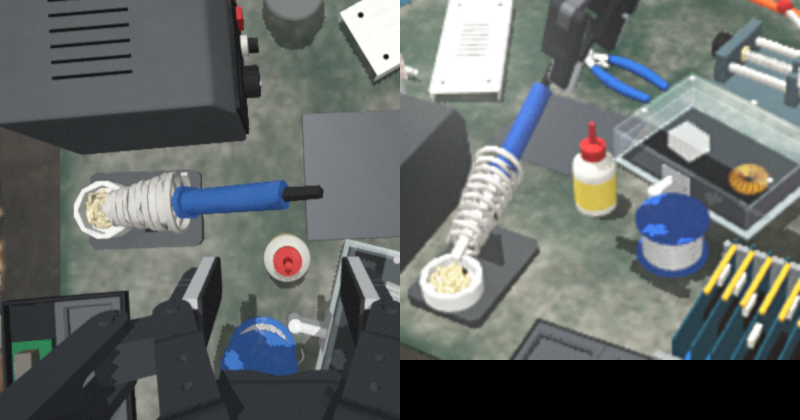

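```bash
python3 - <<'E'
from h import *
d=grab("wrist"); S=grab("scene")
p=onz(d,(287,261.5),.068);print(p, onz(S,(252.5,211),.068), onz(d,(288,266),.088))
b=p[:2];y=133;t=20
x0=np.array([np.cos(np.radians(y)),np.sin(np.radians(y))])
print(bot.read_state()['orientation'])
go([([*(b+x0*.019*np.sin(np.radians(t))),.04-.019*np.cos(np.radians(t))],y,t)])
E
```

```text
[0.52163176 0.35514275 0.068     ] [0.51191947 0.34394701 0.068     ] [0.52217749 0.35477777 0.088     ]
[ 3.13813065 -0.34858928  2.3212849 ]
0.04 0.01 -0.00 -1.30 0.18 3.86
```

>>> step_arm(motion="0 0 0 -0.5 0.15 1.4 55; 0 0 0 -0.9 0.15 2.7 55; 0 0 0 -1.32 0.15 3.8 55; 0 0 0 -1.32 0.15 3.8 55; 0 0 0 -1.32 0.15 3.8 20; 0 0 0 -1.32 0.15 3.8 20; 0 0 0 -1.32 0.15 3.8 20; 0 0 0 -1.32 0.15 3.8 20; 0 0 0 -1.32 0.15 3.8 20")

```text
time_s: 4.82
position: [0.5176, 0.3583, 0.0238]
orientation: [3.138, -0.349, 2.321]
ft_force: [0.3, -2.0, 7.2]
opening: 0.394
finger_force: 60.4
```

```bash
python3 - <<'E'
from h import *
s=bot.read_state();print(s['position'],s['orientation'],s['opening'],s['finger_force'],s['ft_force'])
e=grab("side");f=grab("scene")
a=cv2.resize(e['frame'][120:270,150:350],(400,300)); b=cv2.resize(f['frame'][130:280,180:380],(400,300))
cv2.imwrite('pics/w3.png',np.hstack([a,b])[:,:,::-1])
E
```

```text
[0.51759924 0.35831867 0.02383018] [ 3.13759386 -0.34869828  2.32097029] 0.3936387370055082 60.35805260762572 [ 0.30988184 -1.95574474  7.18988027]
```

View pics/w3.png

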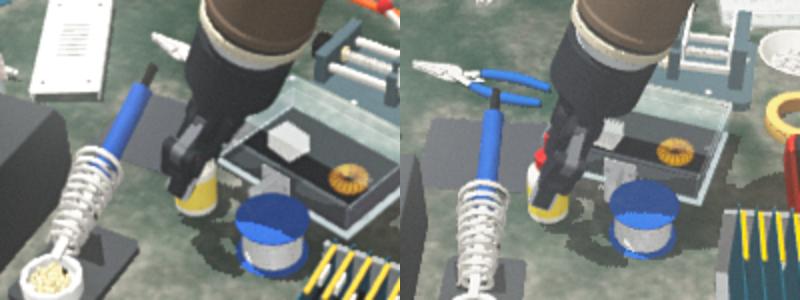

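```bash
python3 - <<'E'
from h import *
s=bot.read_state();p=s['position'];y=np.degrees(s['orientation'][2]);t=20
d=np.array([.554,.4337])-np.array([.522,.3535])
q=p[:2]+d
go([((*p[:2],.175),y,t),((*q,.175),y,t),((*q,.060),y,t),((*q,.028),y,t),((*q,.028),y,t)])
E
```

```text
0.05 0.00 0.00 1.72 0.02 -4.74
0.05 0.00 0.00 2.88 2.62 -4.31
0.05 0.00 0.00 1.57 2.61 -0.70
0.05 0.00 0.00 1.20 2.60 0.30
0.05 0.00 0.00 1.20 2.60 0.30
```

>>> step_arm(motion="0 0 0 0.3 0 -0.8 20; 0 0 0 0.9 0 -2.4 20; 0 0 0 1.72 0 -4.74 20; 0 0 0 1.72 0 -4.74 20; 0 0 0 2.3 1.3 -4.5 20; 0 0 0 2.88 2.6 -4.31 20; 0 0 0 2.88 2.6 -4.31 20; 0 0 0 2.3 2.6 -2.7 20; 0 0 0 1.57 2.6 -0.7 20; 0 0 0 1.3 2.6 0.03 20; 0 0 0 1.2 2.6 0.28 20; 0 0 0 1.2 2.6 0.28 20")

```text
time_s: 6.42
position: [0.5489, 0.4374, 0.0277]
orientation: [3.14, -0.349, 2.32]
ft_force: [1.0, 0.2, -0.1]
opening: 0.395
finger_force: 60.0
```

```bash
python3 - <<'E'
from h import *
s=bot.read_state();print(s['position'],s['orientation'],s['opening'],s['finger_force'],s['ft_force'])
e=grab("side");f=grab("scene")
a=cv2.resize(e['frame'][120:270,150:350],(400,300)); b=cv2.resize(f['frame'][130:280,180:380],(400,300))
cv2.imwrite('pics/w4.png',np.hstack([a,b])[:,:,::-1])
E
```

```text
[0.54894272 0.43741164 0.02767705] [ 3.14047963 -0.34936707  2.31987071] 0.39527586953214033 60.04879267886281 [ 0.98493792  0.20742739 -0.05872508]
```

View pics/w4.png

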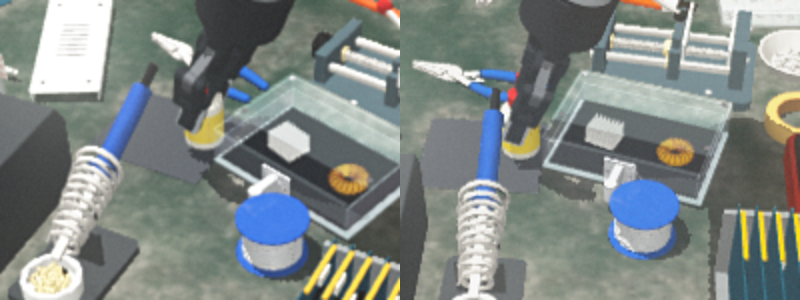

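```bash
python3 - <<'E'
from h import *
s=bot.read_state();p=s['position'];y=np.degrees(s['orientation'][2]);t=20
go([((*p[:2],.175),y,t),((.563,.278,.19),231,0)])
E
```

```text
0.03 0.00 0.00 1.68 0.01 -4.61
3.44 -2.94 -19.39 -2.11 -3.28 -6.53
```

>>> step_arm(motion="0 0 0 0 0 0.03 50; 0 0 0 0 0 0.03 55; 0 0 0 0.2 0 -0.5 55; 0 0 0 0.9 0 -2.4 55; 0 0 0 1.68 0 -4.61 60; 0 0 0 1.68 0 -4.61 60; 3.44 -2.94 -19.39 -2.11 -3.28 -6.53 85; 3.44 -2.94 -19.39 -2.11 -3.28 -6.53 85; 3.44 -2.94 -19.39 -2.11 -3.28 -6.53 85; 3.44 -2.94 -19.39 -2.11 -3.28 -6.53 85")

```text
time_s: 7.78
position: [0.564, 0.2732, 0.1892]
orientation: [3.064, -0.2, 3.073]
ft_force: [-0.7, -0.1, -0.8]
opening: 0.995
finger_force: 0.0
```

```bash
python3 - <<'E'
from h import *
go([((.563,.278,.19),231,0)])
E
```

```text
1.91 -1.68 -11.03 0.05 0.16 -0.01
```

>>> step_arm(motion="1.9 -1.68 -11.03 0.05 0.16 0 85; 1.9 -1.68 -11.03 0.05 0.16 0 85; 1.9 -1.68 -11.03 0.05 0.16 0 85; 1.9 -1.68 -11.03 0.05 0.16 0 85; 1.9 -1.68 -11.03 0.05 0.16 0 85; 1.9 -1.68 -11.03 0.05 0.16 0 85; 1.9 -1.68 -11.03 0.05 0.16 0 85; 1.9 -1.68 -11.03 0.05 0.16 0 85")

```text
time_s: 8.78
position: [0.5613, 0.2827, 0.1891]
orientation: [3.137, 0.0, -2.253]
ft_force: [-0.2, -0.1, 0.8]
opening: 0.998
finger_force: 0.0
```

```bash
python3 - <<'E'
from h import *
print(bot.read_state()['position'],bot.read_state()['orientation'])
d=grab("wrist"); cv2.imwrite('pics/w5.png',cv2.resize(d['frame'][:,:,::-1],(800,600),interpolation=cv2.INTER_CUBIC))
np.savez('w5.npz',f=d['frame'],K=d['K'],wc=d['wc'])
h=cv2.cvtColor(d['frame'],cv2.COLOR_RGB2HSV);m=cv2.inRange(h,(100,140,40),(125,255,255))
for c in cv2.findContours(m,0,1)[0]:
    if cv2.contourArea(c)>300:
        (x,y),r=cv2.minEnclosingCircle(c);print((x,y),r,cv2.fitEllipse(cv2.convexHull(c)),onz(d,(x,y),.04))
E
```

```text
[0.56134242 0.28269476 0.18912353] [ 3.13697450e+00  1.14671407e-04 -2.25252773e+00]
(364.5, 356.5) 23.717182159423828 ((365.220703125, 359.399169921875), (12.780959129333496, 51.43430709838867), 111.30657196044922) [0.60566179 0.48154625 0.04      ]
(374.5, 341.0) 24.622243881225586 ((375.1822204589844, 340.9228210449219), (14.815434455871582, 50.28512191772461), 108.6318130493164) [0.58629429 0.4719569  0.04      ]
(441.5, 210.5) 51.3079948425293 ((443.3988952636719, 209.94129943847656), (71.59616088867188, 102.41043853759766), 173.45257568359375) [0.4575009  0.39209673 0.04      ]
(273.8192443847656, 184.00762939453125) 34.5648307800293 ((273.3833923339844, 184.3790283203125), (65.34247589111328, 69.10621643066406), 179.55555725097656) [0.56111975 0.2756158  0.04      ]
```

View pics/w5.png

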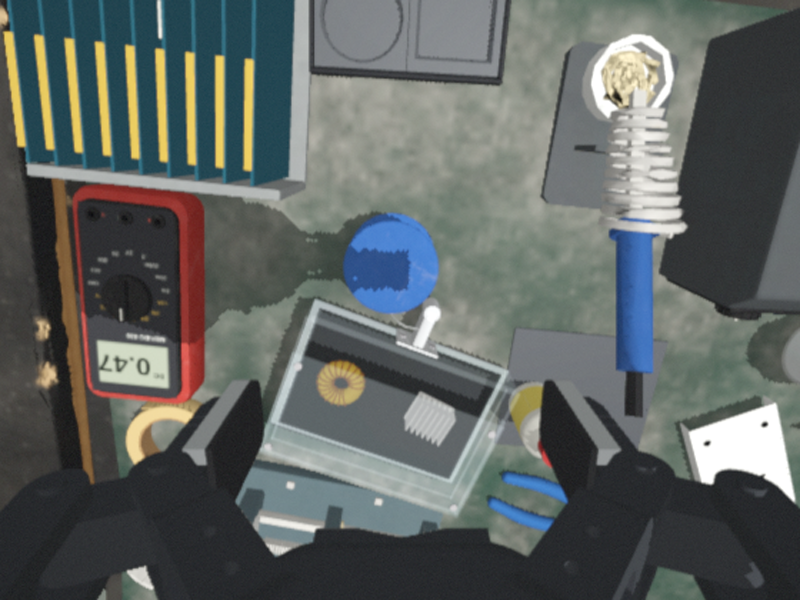

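>>> step_arm(motion="0 0 0 0.17 -0.14 2 85; 0 0 0 0.17 -0.14 4 85; 0 0 0 0.17 -0.14 5.3 85; 0 0 0 0.17 -0.14 6 85; 0 0 0 0.17 -0.14 6.1 85; 0 0 0 0.17 -0.14 6.1 40; 0 0 0 0.17 -0.14 6.1 40; 0 0 0 0.17 -0.14 6.1 40; 0 0 0 0.17 -0.14 6.1 40; 0 0 0 0.17 -0.14 6.1 40")

```text
time_s: 10.07
position: [0.5619, 0.2773, 0.0078]
orientation: [3.138, 0.003, -2.251]
ft_force: [0.2, -1.3, 5.5]
opening: 0.68
finger_force: 65.1
```

```bash
python3 - <<'E'
from m1 import *
W=dict(np.load('w5.npz'))
print(onz(W,(515*k,328*k),.003),onz(W,(667*k,340*k),.003))
print('tray',onz(W,(457*k,25*k),.011),onz(W,(363*k,22*k),.011))
s=bot.read_state();p=s['position']
go([((*p[:2],.17),231,0),((.5136,.4794,.17),133,0)])
E
```

```text
[0.52757233 0.37766371 0.003     ] [0.44527061 0.45707588 0.003     ]
tray [0.4427536 0.1928741 0.011    ] [0.48537618 0.15633855 0.011     ]
0.04 0.04 0.00 -0.02 0.02 -5.41
0.06 -0.01 19.60 -4.24 5.51 -5.38
```

>>> step_arm(motion="0 0 0 0 0 -0.7 40; 0 0 0 0 0 -2.5 40; 0 0 0 0 0 -5.4 40; 0 0 0 0 0 -5.4 40; 0 0 19.2 -4.14 5.55 -5.4 40; 0 0 19.2 -4.14 5.55 -5.4 40; 0 0 19.2 -4.14 5.55 -5.4 40; 0 0 19.2 -4.14 5.55 -5.4 40; 0 0 19.2 -4.14 5.55 -5.4 40; 0 0 19.2 -4.14 5.55 -5.4 40; 0 0 19.2 -4.14 5.55 -5.4 40; 0 0 19.2 -4.14 5.55 -5.4 40")

```text
time_s: 11.68
position: [0.5094, 0.4777, 0.1701]
orientation: [3.141, -0.005, 2.526]
ft_force: [-0.3, -0.9, -1.9]
opening: 0.676
finger_force: 65.1
```

```bash
python3 - <<'E'
from h import *
s=bot.read_state();print(s['position'],s['orientation'],s['ft_force'],s['opening'])
go([((.511,.478,.011),135,0)])
E
```

```text
[0.50943664 0.47766696 0.17007874] [ 3.14054581 -0.00537452  2.52629616] [-0.31722363 -0.8751032  -1.94527006] 0.6759323483239973
0.01 -0.06 1.95 -0.06 0.03 5.30
```

>>> step_arm(motion="0 0 1.95 -0.06 0.03 1.5 40; 0 0 1.95 -0.06 0.03 3.3 40; 0 0 1.95 -0.06 0.03 4.6 40; 0 0 1.95 -0.06 0.03 5.1 40; 0 0 1.95 -0.06 0.03 5.26 40; 0 0 1.95 -0.06 0.03 5.3 40; 0 0 1.95 -0.06 0.03 5.3 40")

```text
time_s: 12.55
position: [0.5122, 0.4785, 0.0115]
orientation: [3.139, -0.005, 2.362]
ft_force: [0.6, 1.0, -1.9]
opening: 0.675
finger_force: 65.1
```

```bash
python3 - <<'E'
from m1 import *
W=dict(np.load('w5.npz'))
for u in ((433,308),(416,346),(320,300),(508,374),(440,345),(397,332)): print(u,onz(W,(u[0]*k,u[1]*k),.034),onz(W,(u[0]*k,u[1]*k),.045))
s=bot.read_state();p=s['position']
go([((*p[:2],.18),135,0),((.571,.326,.18),211,0)])
E
```

```text
(433, 308) [0.56007047 0.31754304 0.034     ] [0.55837102 0.31410742 0.045     ]
(416, 346) [0.58558687 0.33164764 0.034     ] [0.5829447  0.32769091 0.045     ]
(320, 300) [0.61393067 0.26654746 0.034     ] [0.61024132 0.26499591 0.045     ]
(508, 374) [0.5495104  0.38799149 0.034     ] [0.5482011 0.3819531 0.045    ]
(440, 345) [0.57259335 0.34130336 0.034     ] [0.57043123 0.3369899  0.045     ]
(397, 332) [0.58911731 0.31570508 0.034     ] [0.5863447  0.31233737 0.045     ]
0.02 -0.05 0.07 0.03 0.01 -5.63
0.05 -0.03 -15.13 -4.94 -2.22 -5.66
```

>>> step_arm(motion="0 0 0 0 0 0.03 40; 0 0 0 0 0 0.03 76; 0 0 0 0 0 0.03 76; 0 0 0 0 0 -0.5 76; 0 0 0 0 0 -2.3 76; 0 0 0 0 0 -4.2 76; 0 0 0 0 0 -5.6 60; 0 0 -15.2 -4.94 -2.22 -5.6 60; 0 0 -15.2 -4.94 -2.22 -5.6 60; 0 0 -15.2 -4.94 -2.22 -5.6 60; 0 0 -15.2 -4.94 -2.22 -5.6 60; 0 0 -15.2 -4.94 -2.22 -5.6 60")

```text
time_s: 14.15
position: [0.5713, 0.3247, 0.1786]
orientation: [3.138, -0.001, -2.979]
ft_force: [-0.1, 1.2, -0.1]
opening: 0.705
finger_force: 0.0
```

```bash
python3 - <<'E'
from h import *
go([((.571,.325,.13),210,0)])
E
```

```text
0.05 -0.01 -4.14 0.01 0.00 1.62
```

>>> step_arm(motion="0 0 -4.1 0 0 1.6 45; 0 0 -4.1 0 0 1.6 45; 0 0 -4.1 0 0 1.6 45; 0 0 -4.1 0 0 1.6 45")

```text
time_s: 14.65
position: [0.5711, 0.326, 0.1304]
orientation: [3.137, 0.0, -2.63]
ft_force: [-0.0, -0.6, 1.2]
opening: 0.527
finger_force: 0.0
```

```bash
python3 - <<'E'
from h import *
s=bot.read_state();print(s['position'],s['orientation'])
d=grab("wrist");f=grab("scene")
np.savez('w6.npz',f=d['frame'],K=d['K'],wc=d['wc'])
a=cv2.resize(d['frame'][80:350,130:430],(560,504));b=cv2.resize(f['frame'][130:280,180:300],(240,300))
cv2.imwrite('pics/w6.png',np.hstack([a,cv2.copyMakeBorder(b,0,204,0,0,0)])[:,:,::-1])
E
```

```text
[0.57110813 0.3259627  0.13039127] [ 3.13727475e+00  4.72548941e-04 -2.63005818e+00]
```

View pics/w6.png

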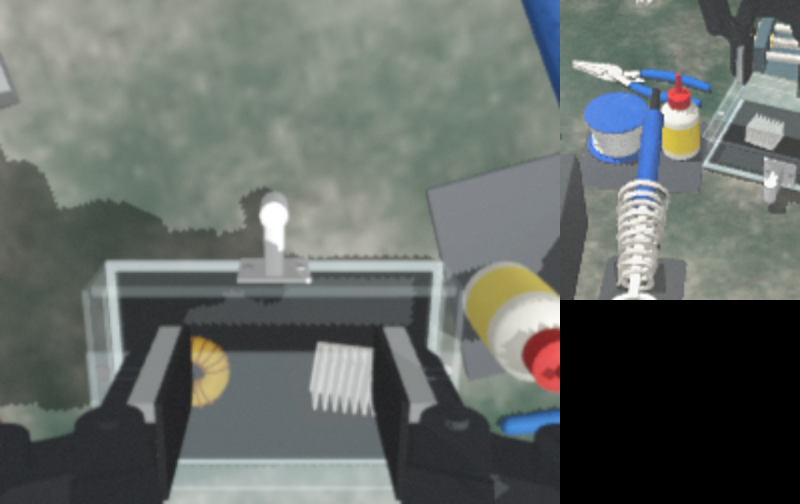

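```bash
python3 - <<'E'
from h import *
W=dict(np.load('w6.npz'));q=300/560
P=lambda u,v,z:onz(W,(130+u*q,80+v*q),z)
e=P(274,196,.034);r=P(274.5,262,.034);print(e,r,np.linalg.norm(e-r),np.degrees(np.arctan2(*(r-e)[1::-1])))
a=np.radians(29.3);ex=np.array([np.cos(a),np.sin(a)])
t=r[:2]-.016*ex; print('tab',t)
for n,u in dict(hs=(342,376,.028),ch=(200,372,.02)).items(): p=P(*u);d=p[:2]-t;print(n,p,d@ex,d@[-ex[1],ex[0]])
print('floor back edge',P(270,460,.01)[:2]-t@np.eye(2))
go([((*t,.05),209.3,0),((*t,.010),209.3,0),((*(t-.095*ex),.010),209.3,0)])
E
```

```text
[0.5560954  0.31625637 0.034     ] [0.57999217 0.32979993 0.034     ] 0.027467871899929257 29.542522497651554
tab [0.56603907 0.32196981]
hs [0.61394175 0.38279944 0.028     ] 0.0715434106730341 0.029604915996050033
ch [0.6471218  0.32842696 0.02      ] 0.07386977351397385 -0.034049392857664416
floor back edge [0.1134325  0.06061374]
0.05 0.00 0.02 0.21 -0.05 2.67
0.05 0.00 0.02 0.21 -0.06 4.01
0.05 0.00 0.02 3.38 -0.05 4.00
```

>>> step_arm(motion="0 0 0 0.17 -0.06 1.8 45; 0 0 0 0.17 -0.06 3.3 45; 0 0 0 0.17 -0.06 4 45; 0 0 0 0.17 -0.06 4 0; 0 0 0 0.17 -0.06 4 0; 0 0 0 0.17 -0.06 4 0; 0 0 0 0.17 -0.06 4 0; 0 0 0 0.17 -0.06 4 0")

```text
time_s: 15.75
position: [0.5683, 0.3214, 0.0108]
orientation: [3.139, 0.001, -2.627]
ft_force: [3.3, -4.7, 0.7]
opening: 0.113
finger_force: 58.7
```

>>> step_arm(motion="0 0 0 0.4 0 0 0; 0 0 0 1 0 0 0; 0 0 0 1.6 0 0 0; 0 0 0 2.2 0 0 0; 0 0 0 2.7 0 0 0; 0 0 0 3.0 0 0 0; 0 0 0 3.13 0 0 0; 0 0 0 3.13 0 0 0")

```text
time_s: 16.75
position: [0.4861, 0.2754, 0.0108]
orientation: [3.138, 0.001, -2.627]
ft_force: [1.8, -4.8, 0.4]
opening: 0.11
finger_force: 58.7
```

>>> step_arm(motion="0 0 0 0 0 0 45; 0 0 0 0 0 0 45; 0 0 0 0 0 0 45; 0 0 0 0 0 -1 60; 0 0 0 0 0 -3 80; 0 0 0 -0.5 0 -5 80; 0 0 0 -0.5 0 -5 80; 0 0 0 -0.5 0 -5 80")

```text
time_s: 17.75
position: [0.498, 0.2834, 0.1599]
orientation: [3.136, 0.0, -2.625]
ft_force: [-0.6, -0.7, -0.0]
opening: 0.937
finger_force: 0.0
```

```bash
python3 - <<'E'
from h import *
s=bot.read_state();print(s['position'],s['orientation'])
d=grab("wrist")
np.savez('w7.npz',f=d['frame'],K=d['K'],wc=d['wc'])
cv2.imwrite('pics/w7.png',cv2.resize(d['frame'][70:370,80:480],(800,600),interpolation=cv2.INTER_CUBIC)[:,:,::-1])
E
```

```text
[0.4979893  0.2833663  0.15994169] [ 3.13648038e+00  8.10187734e-05 -2.62539320e+00]
```

View pics/w7.png

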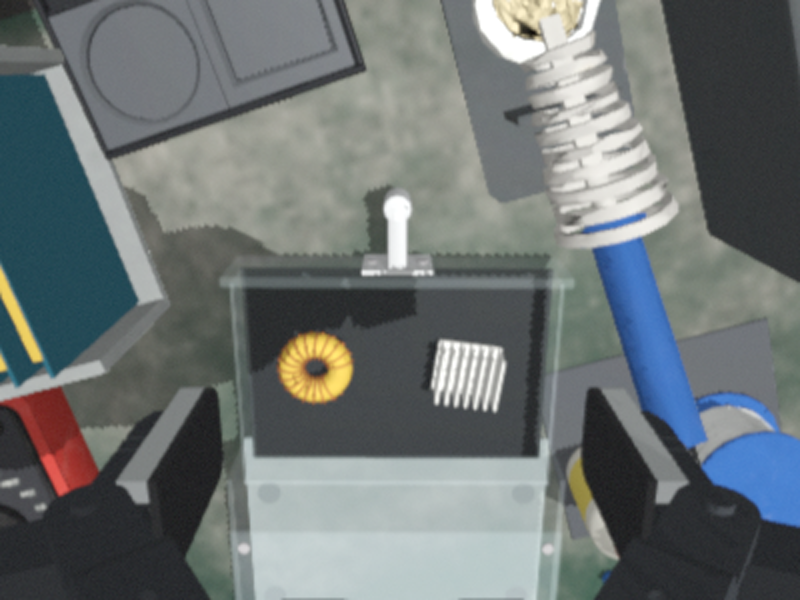

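```bash
python3 - <<'E'
from h import *
W=dict(np.load('w7.npz'))
P=lambda u,v,z:onz(W,(80+u/2,70+v/2),z)
c=[P(u,v,.028) for u,v in((442,339),(505,346),(500,412),(434,405))]
for i in range(4):
    e=c[(i+1)%4]-c[i];print(np.linalg.norm(e),np.degrees(np.arctan2(e[1],e[0])))
hs=np.mean(c,0);ch=P(316,367,.021)
print('hs',hs,'ch',ch, 'choke dia',np.linalg.norm(P(278,367,.017)-P(354,367,.017)))
# refine hs by mask
f=W['f'][70:370,80:480];h=cv2.cvtColor(f,cv2.COLOR_RGB2HSV)
print('tab end/root',P(397,192,.034),P(397,258,.034))
print('pocket round',P(143,62,.011))
go([((*hs[:2],.10),209.6,0),((*ch[:2],.10),209.6,0)])
E
```

```text
0.02830642594596542 112.59143873345367
0.03284621940223604 28.205090358864048
0.030603855350370864 -67.36306749146759
0.032725803615655254 -155.80533821333952
hs [0.53233648 0.34099276 0.028     ] ch [0.56580822 0.27917963 0.021     ] choke dia 0.035403336381140724
tab end/root [0.47476267 0.27048357 0.034     ] [0.49892856 0.28414154 0.034     ]
pocket round [0.48291121 0.15429489 0.011     ]
0.05 -0.02 -0.00 -1.97 1.10 1.96
0.05 -0.02 -0.00 -1.92 -1.24 1.95
```

```bash
python3 - <<'E'
from h import *
from m1 import W,S
W7=dict(np.load('w7.npz'));W7['frame']=W7['f'];W5=dict(np.load('w5.npz'));W5['frame']=W5['f']
c=np.array([.463,.172]);a=np.radians(48);ux=np.array([np.cos(a),np.sin(a)]);uy=np.array([-ux[1],ux[0]])
out=[]
for d in(W,S):
    g=[(-.06,-.075),(.06,-.075),(.06,.075),(-.06,.075)]  # (u,v)
    src=np.float32([pix(d,[*(c+u*ux+v*uy),.011]) for u,v in g])
    dst=np.float32([((v+.075)*2600,(.06-u)*2600) for u,v in g])
    out.append(cv2.warpPerspective(d['frame'],cv2.getPerspectiveTransform(src,dst),(390,312),flags=cv2.INTER_CUBIC))
cv2.imwrite('pics/tr.png',np.hstack(out)[:,:,::-1])
b=np.array([.5353,.3427]);y=115;t=12
x0=np.array([np.cos(np.radians(y)),np.sin(np.radians(y))]);s=np.sin(np.radians(t))
q=b+x0*.019*s
go([((*q,.13),y,t)]); go([((*q,.017),y,t)],pose((*q,.13),y,t))
E
```

```text
-1.98 1.75 18.83 -2.11 1.25 0.93
0.00 0.00 0.00 -0.78 -0.00 3.68
```

View pics/tr.png

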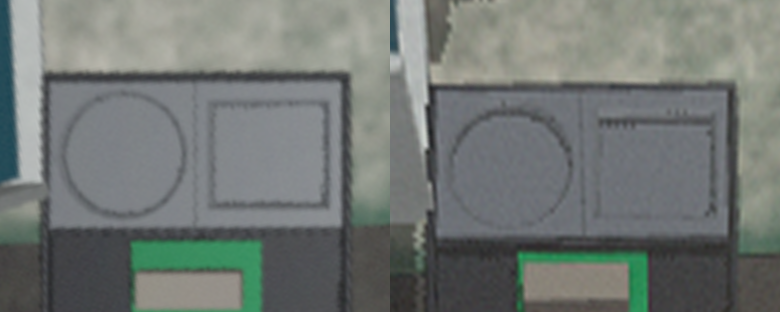

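>>> step_arm(motion="-1.98 1.75 18.8 -2.11 1.25 0.9 45; -1.98 1.75 18.8 -2.11 1.25 0.9 45; -1.98 1.75 18.8 -2.11 1.25 0.9 45; -1.98 1.75 18.8 -2.11 1.25 0.9 45; -1.98 1.75 18.8 -2.11 1.25 0.9 45; -1.98 1.75 18.8 -2.11 1.25 0.9 45; -1.98 1.75 18.8 -2.11 1.25 0.9 42; -1.98 1.75 18.8 -2.11 1.25 0.9 42; -1.98 1.75 18.8 -2.11 1.25 0.9 42; -1.98 1.75 18.8 -2.11 1.25 0.9 42; -1.98 1.75 18.8 -2.11 1.25 0.9 42")

```text
time_s: 19.27
position: [0.5344, 0.3468, 0.1316]
orientation: [3.139, -0.209, 2.014]
ft_force: [0.2, -0.5, 0.2]
opening: 0.491
finger_force: 0.0
```

```bash
python3 - <<'E'
from h import *
s=bot.read_state();print(s['position'],s['orientation'],s['opening'])
d=grab("wrist")
np.savez('w8.npz',f=d['frame'],K=d['K'],wc=d['wc'])
cv2.imwrite('pics/w8.png',cv2.resize(d['frame'][120:420,80:480],(800,600),interpolation=cv2.INTER_CUBIC)[:,:,::-1])
print(pix(d,[.5353,.3427,.028]))
E
```

```text
[0.53439877 0.34682602 0.13163866] [ 3.13906137 -0.20921964  2.01400973] 0.49130202374805865
[278.66787931 240.15975905]
```

View pics/w8.png

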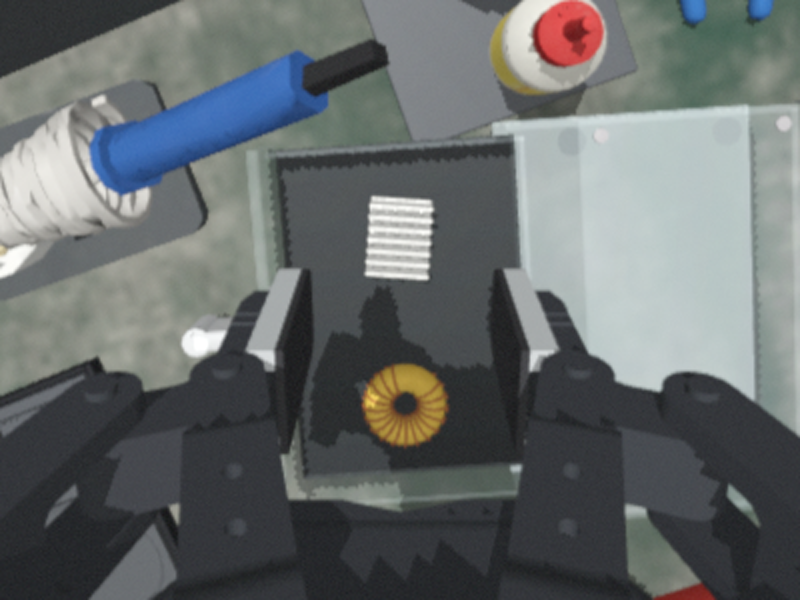

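```bash
python3 - <<'E'
from h import *
b=np.array([.5353,.3427]);y=111;t=12
x0=np.array([np.cos(np.radians(y)),np.sin(np.radians(y))]);s=np.sin(np.radians(t))
q=b+x0*.019*s
go([((*q,.1316),y,t),((*q,.06),y,t),((*q,.0165),y,t)])
E
```

```text
-0.15 -0.00 0.85 -0.01 -0.03 0.01
-0.15 -0.00 0.85 -0.50 -0.03 2.34
-0.15 -0.00 0.85 -0.81 -0.04 3.76
```

>>> step_arm(motion="-0.15 0 0.85 -0.25 -0.03 1.2 42; -0.15 0 0.85 -0.5 -0.03 2.34 42; -0.15 0 0.85 -0.72 -0.03 3.3 42; -0.15 0 0.85 -0.81 -0.04 3.74 42; -0.15 0 0.85 -0.81 -0.04 3.74 42; -0.15 0 0.85 -0.81 -0.04 3.74 10; -0.15 0 0.85 -0.81 -0.04 3.74 10; -0.15 0 0.85 -0.81 -0.04 3.74 10; -0.15 0 0.85 -0.81 -0.04 3.74 10")

```text
time_s: 20.45
position: [0.5352, 0.3465, 0.019]
orientation: [3.139, -0.21, 1.935]
ft_force: [-0.3, -0.7, 7.4]
opening: 0.27
finger_force: 59.6
```

```bash
python3 - <<'E'
from h import *
s=bot.read_state();p=s['position'];t=12
print(s['opening']*85.4,s['finger_force'],s['ft_force'],p,s['orientation'])
y=138;x0=np.array([np.cos(np.radians(y)),np.sin(np.radians(y))]);q=np.array([.4419,.1903])+x0*.019*np.sin(np.radians(t))
go([((*p[:2],.16),np.degrees(s['orientation'][2]),t),((*q,.16),y,t)])
go([((*q,.014),y,t)],pose((*q,.16),y,t))
E
```

```text
23.0403058414804 59.596611857414246 [-0.26391647 -0.70542824  7.36481881] [0.53519168 0.34647709 0.01896166] [ 3.13857261 -0.2104071   1.93506091]
0.03 -0.01 -0.00 0.98 0.01 -4.60
1.16 -0.00 -5.31 -2.58 -4.80 -5.37
0.00 0.00 0.00 -1.01 -0.00 4.76
```

>>> step_arm(motion="0 0 0 0.2 0 -0.9 10; 0 0 0 0.5 0 -2.4 10; 0 0 0 0.9 0 -4.2 10; 0.6 0 -2.6 -0.8 -2.4 -5 10; 1.16 0 -5.31 -2.58 -4.8 -5.37 10; 1.16 0 -5.31 -2.58 -4.8 -5.37 10; 1.16 0 -5.31 -2.58 -4.8 -5.37 10; 1.16 0 -5.31 -2.58 -4.8 -5.37 10; 1.16 0 -5.31 -2.58 -4.8 -5.37 10; 1.16 0 -5.31 -2.58 -4.8 -5.37 10")

```text
time_s: 21.7
position: [0.4386, 0.1935, 0.1586]
orientation: [-3.139, -0.21, 2.409]
ft_force: [0.2, 0.0, 0.1]
opening: 0.27
finger_force: 59.0
```

```bash
python3 - <<'E'
from h import *
s=bot.read_state();print(s['position'],s['orientation'],s['opening']*85.4,s['finger_force'])
d=grab("wrist")
np.savez('w9.npz',f=d['frame'],K=d['K'],wc=d['wc'])
cv2.imwrite('pics/w9.png',cv2.resize(d['frame'][120:420,80:480],(800,600),interpolation=cv2.INTER_CUBIC)[:,:,::-1])
E
```

```text
[0.43860061 0.19347294 0.15862729] [-3.13932642 -0.21014612  2.40946046] 23.061499046084116 59.04194712638855
```

View pics/w9.png

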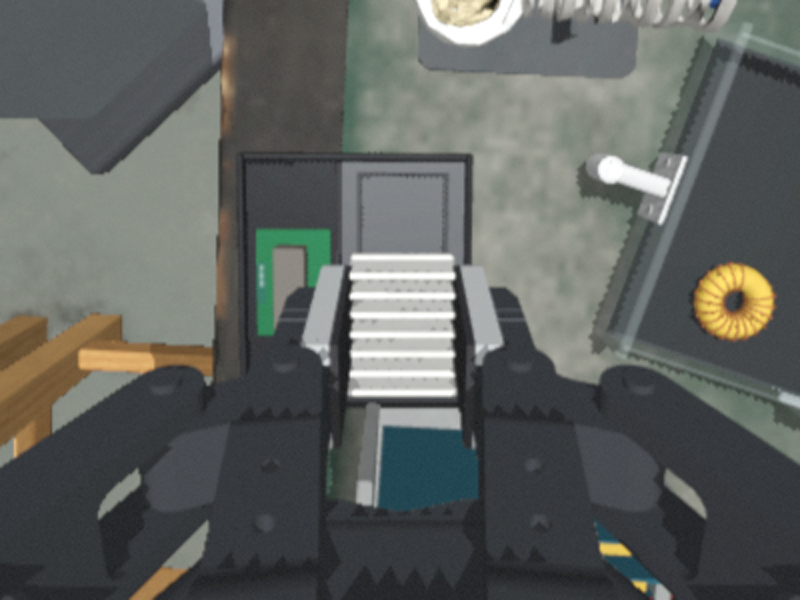

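```bash
python3 - <<'E'
from h import *
W=dict(np.load('w9.npz'))
P=lambda u,v,z:onz(W,(80+u/2,120+v/2),z)
e=P(403,173,.011);l=P(359,200,.011);r=P(447,200,.011);print(e,np.linalg.norm(l-r))
a=np.radians(138);x0=np.array([np.cos(a),np.sin(a)])
c=e[:2]-.0215*x0;print('pocket',c)
o=P(403,163,.011)[:2]-.028*x0;print('by insert edge',o)
t=12;q=c+x0*.019*np.sin(np.radians(t))
print('choke',P(734,302,.02))
go([((*q,.05),138,t),((*q,.016),138,t)])
E
```

```text
[0.42584528 0.2067701  0.011     ] 0.04009440524516602
pocket [0.44182289 0.19238379]
by insert edge [0.44326597 0.19107385]
choke [0.56749854 0.27889523 0.02      ]
-0.03 -0.01 0.01 -0.73 0.06 3.55
-0.03 -0.01 0.01 -0.96 0.06 4.65
```

>>> step_arm(motion="0 0 0 -0.3 0.06 1.6 10; 0 0 0 -0.7 0.06 3.4 10; 0 0 0 -0.85 0.06 4.2 10; 0 0 0 -0.95 0.06 4.62 10; 0 0 0 -0.96 0.06 4.68 10; 0 0 0 -0.96 0.06 4.68 10")

```text
time_s: 22.5
position: [0.4392, 0.1948, 0.0162]
orientation: [-3.141, -0.21, 2.409]
ft_force: [-0.1, 0.3, 0.3]
opening: 0.27
finger_force: 59.1
```

```bash
python3 - <<'E'
from h import *
s=bot.read_state();p=s['position'];t=12
ch=np.array([.5668,.279])
go([((*p[:2],.15),138,t),((*ch,.15),119.6,0)])
go([((*ch,.013),119.6,0)],pose((*ch,.15),119.6,0))
E
```

```text
-0.01 -0.00 0.00 0.93 -0.00 -4.36
-0.40 -2.38 3.67 -0.32 4.93 -4.63
0.00 0.00 0.00 0.00 -0.00 4.57
```

>>> step_arm(motion="0 0 0 0 0 0.04 10; 0 0 0 0 0 0.04 40; 0 0 0 0 0 0.04 40; 0 0 0 0 0 0.04 40; 0 0 0 0.2 0 -0.9 40; 0 0 0 0.6 0 -2.8 40; 0 0 0 0.93 0 -4.36 45; 0 0 0 0.93 0 -4.36 45")

```text
time_s: 23.5
position: [0.441, 0.1955, 0.1528]
orientation: [3.137, -0.208, 2.41]
ft_force: [0.5, -0.4, -1.5]
opening: 0.529
finger_force: 0.0
```

```bash
python3 - <<'E'
from h import *
s=bot.read_state();print(s['position'],s['orientation'],s['opening'])
ch=np.array([.5668,.279])
go([((*ch,.15),119.6,0)])
d=grab("wrist");S=grab("scene");np.savez('w10.npz',f=d['frame'],K=d['K'],wc=d['wc'])
c=np.array([.463,.172]);a=np.radians(48);ux=np.array([np.cos(a),np.sin(a)]);uy=np.array([-ux[1],ux[0]])
g=[(-.06,-.075),(.06,-.075),(.06,.075),(-.06,.075)]
dst=np.float32([((v+.075)*2600,(.06-u)*2600) for u,v in g])
o=[cv2.warpPerspective(q['frame'],cv2.getPerspectiveTransform(np.float32([pix(q,[*(c+u*ux+v*uy),.011]) for u,v in g]),dst),(390,312)) for q in(d,S)]
cv2.imwrite('pics/tr2.png',np.hstack(o)[:,:,::-1])
E
```

```text
[0.44095759 0.19546138 0.15284436] [ 3.13688392 -0.2076296   2.40961163] 0.5290496717071377
-0.33 -2.37 3.67 -1.25 4.88 -0.14
```

View pics/tr2.png

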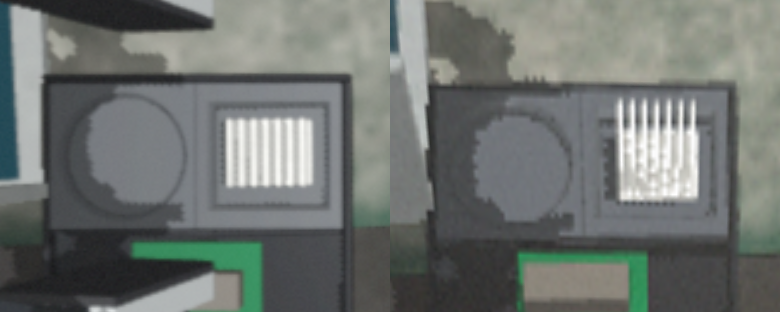

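>>> step_arm(motion="-0.3 -2.4 3.65 -1.25 4.88 -0.14 55; -0.3 -2.4 3.65 -1.25 4.88 -0.14 55; -0.3 -2.4 3.65 -1.25 4.88 -0.14 52; -0.3 -2.4 3.65 -1.25 4.88 -0.14 52; -0.3 -2.4 3.65 -1.25 4.88 -0.14 52; -0.3 -2.4 3.65 -1.25 4.88 -0.14 52")

```text
time_s: 24.35
position: [0.564, 0.277, 0.1449]
orientation: [-3.131, 0.003, 2.088]
ft_force: [-0.3, -0.4, 0.6]
opening: 0.61
finger_force: 0.0
```

```bash
cat > ck.py <<'E'
from h import *
s=bot.read_state();print(s['position'],s['orientation'],s['opening']*85.4)
d=grab("wrist")
h=cv2.cvtColor(d['frame'],cv2.COLOR_RGB2HSV);m=cv2.morphologyEx(cv2.inRange(h,(8,110,70),(30,255,255)),cv2.MORPH_CLOSE,np.ones((5,5)))
for c in cv2.findContours(m,0,1)[0]:
    if cv2.contourArea(c)>250:
        (x,y),r=cv2.minEnclosingCircle(c);p=onz(d,(x,y),.017);print((x,y),r,cv2.boundingRect(c),p,'rad mm',r/334.7*np.linalg.norm(p-d['wc'][:3,3])*1e3)
E
python3 ck.py
```

```text
[0.56404222 0.27699344 0.14494194] [-3.13137098e+00  2.67594835e-03  2.08846247e+00] 52.07966520974429
(33.0, 342.5) 61.16585922241211 (0, 291, 83, 104) [0.42596908 0.03024261 0.017     ] rad mm 77.96156366957311
(492.98779296875, 306.256103515625) 27.61006736755371 (468, 286, 53, 43) [0.78484712 0.2844696  0.017     ] rad mm 31.180531208343478
(287.8393249511719, 198.37387084960938) 21.29351234436035 (267, 179, 43, 41) [0.56836778 0.27987766 0.017     ] rad mm 17.870075300292203
(373.0, 13.5) 24.129955291748047 (352, 0, 42, 36) [0.55247482 0.42913508 0.017     ] rad mm 20.508463376461105
```

>>> step_arm(motion="0 0 0 0.02 0.17 1.5 48; 0 0 0 0.02 0.17 3 48; 0 0 0 0.02 0.17 4 48; 0 0 0 0.02 0.17 4.36 48; 0 0 0 0.02 0.17 4.36 48; 0 0 0 0.02 0.17 4.36 15; 0 0 0 0.02 0.17 4.36 15; 0 0 0 0.02 0.17 4.36 15; 0 0 0 0.02 0.17 4.36 15")

```text
time_s: 25.52
position: [0.5692, 0.281, 0.0165]
orientation: [-3.136, 0.003, 2.09]
ft_force: [-0.8, -1.4, 6.9]
opening: 0.353
finger_force: 59.2
```

```bash
python3 - <<'E'
from h import *
s=bot.read_state();p=s['position'];print(p,s['opening']*85.4,s['finger_force'],s['ft_force'])
y=np.degrees(s['orientation'][2]);q=(.4838,.1535)
go([((*p[:2],.15),y,0),((*q,.15),138,0)])
go([((*q,p[2]-.003),138,0)],pose((*q,.15),138,0))
E
```

```text
[0.56922706 0.28099313 0.01646205] 30.124576204322516 59.21534996416085 [-0.82250211 -1.43864949  6.8725017 ]
-0.07 0.03 -0.00 -0.01 -0.03 -4.45
-0.07 0.02 -3.65 -2.29 -4.61 -4.42
0.00 0.00 0.00 -0.00 -0.00 4.55
```

>>> step_arm(motion="0 0 0 0 0 0 48; 0 0 0 0 0 0 48; 0 0 0 0 0 0.1 48; 0 0 0 0 0 0.22 48; 0 0 0 0 0 0.22 48; 0 0 0 0 0 0.22 15; 0 0 0 0 0 0.22 15; 0 0 0 0 0 0.22 15; 0 0 0 0 0 0.22 15")

```text
time_s: 26.65
position: [0.5711, 0.2822, 0.0097]
orientation: [-3.14, 0.003, 2.09]
ft_force: [4.6, 3.4, 7.4]
opening: 0.365
finger_force: 59.3
```

```bash
python3 - <<'E'
from h import *
s=bot.read_state();p=s['position'];print(p,s['opening']*85.4,s['finger_force'],s['ft_force'])
y=np.degrees(s['orientation'][2]);q=(.4838,.1535)
go([((*p[:2],.15),y,0),((*q,.15),138,0)])
E
```

```text
[0.57105112 0.28218107 0.00974111] 31.20825013179729 59.29608309937066 [4.61186932 3.35583619 7.4357169 ]
-0.02 0.04 -0.00 -0.01 -0.01 -4.68
-0.03 0.03 -3.65 -2.30 -4.66 -4.66
```

>>> step_arm(motion="0 0 0 0 0 -0.5 15; 0 0 0 0 0 -1.5 15; 0 0 0 0 0 -3 15; 0 0 0 0 0 -4.66 15; 0 0 -3.65 -2.3 -4.66 -4.66 15; 0 0 -3.65 -2.3 -4.66 -4.66 15; 0 0 -3.65 -2.3 -4.66 -4.66 15; 0 0 -3.65 -2.3 -4.66 -4.66 15; 0 0 -3.65 -2.3 -4.66 -4.66 15; 0 0 -3.65 -2.3 -4.66 -4.66 15")

```text
time_s: 27.9
position: [0.4821, 0.1533, 0.1491]
orientation: [-3.132, -0.0, 2.41]
ft_force: [-0.2, -0.3, 1.1]
opening: 0.363
finger_force: 59.5
```

```bash
python3 - <<'E'
from h import *
s=bot.read_state();p=s['position'];print(p,s['orientation'],s['opening']*85.4,s['finger_force'],s['ft_force'])
d=grab("wrist");h=cv2.cvtColor(d['frame'],cv2.COLOR_RGB2HSV);m=cv2.morphologyEx(cv2.inRange(h,(8,110,70),(30,255,255)),cv2.MORPH_CLOSE,np.ones((5,5)))
zc=p[2]+.0068
for c in cv2.findContours(m,0,1)[0]:
    if cv2.contourArea(c)>250:
        (x,y),r=cv2.minEnclosingCircle(c);pp=onz(d,(x,y),zc);print((x,y),r,pp,'rad',r/334.7*np.linalg.norm(pp-d['wc'][:3,3])*1e3,'tool off',rel(pp)*30)
go([((.4838,.1535,.05),138,0),((.4838,.1535,.008),138,0)])
E
```

```text
[0.48207241 0.15329054 0.14905437] [-3.13232438e+00 -1.19235121e-05  2.40973434e+00] 31.006300674979354 59.49182887561619 [-0.24797749 -0.26957029  1.1452916 ]
(280.5050048828125, 281.3247375488281) 39.06916427612305 [0.48331131 0.15299772 0.15585437] rad 18.233485017843137 tool off [-1.13046578  0.72060656 -6.94046344]
(88.69230651855469, 282.0) 114.87100219726562 [0.42514579 0.08716188 0.15585437] rad 61.79039996875422 tool off [ -1.85217105 -87.12214092  -6.0943089 ]
-0.11 -0.00 0.01 -0.04 0.08 3.30
-0.11 -0.00 0.01 -0.04 0.09 4.70
```

>>> step_arm(motion="-0.11 0 0 -0.04 0.08 1.8 15; -0.11 0 0 -0.04 0.08 3.3 15; -0.11 0 0 -0.04 0.08 4.3 15; -0.11 0 0 -0.04 0.08 4.68 15; -0.11 0 0 -0.04 0.08 4.68 15; -0.11 0 0 -0.04 0.08 4.68 15")

```text
time_s: 28.7
position: [0.482, 0.1523, 0.0101]
orientation: [-3.14, -0.003, 2.409]
ft_force: [-9.9, -3.4, 23.5]
opening: 0.364
finger_force: 70.1
```

>>> step_arm(motion="0 0 0 0 0 -0.04 15; 0 0 0 0 0 -0.04 15; 0 0 0 0 0 -0.04 34; 0 0 0 0 0 -0.04 40; 0 0 0 0 0 -0.04 46; 0 0 0 0 0 -0.04 46")

```text
time_s: 29.45
position: [0.4832, 0.1522, 0.0097]
orientation: [-3.142, -0.0, 2.408]
ft_force: [0.5, -0.5, -0.8]
opening: 0.538
finger_force: 0.0
```

>>> step_arm(motion="0 0 0 0 0 -0.5 46; 0 0 0 0 0 -2 46; 0 0 0 0 0 -4 46; 0 0 0 0 0 -4.8 46; 0 0 0 0 0 -4.8 46")

```text
time_s: 30.08
position: [0.4846, 0.1526, 0.1568]
orientation: [3.136, 0.001, 2.408]
ft_force: [-0.2, 0.1, -0.5]
opening: 0.537
finger_force: 0.0
```

```bash
cat > ck2.py <<'E'
from h import *
s=bot.read_state();print(s['position'],s['orientation'],s['ft_force'])
a=np.radians(48);ux=np.array([np.cos(a),np.sin(a)]);uy=np.array([-ux[1],ux[0]])
for n in("wrist","scene"):
    d=grab(n);h=cv2.cvtColor(d['frame'],cv2.COLOR_RGB2HSV);m=cv2.morphologyEx(cv2.inRange(h,(8,110,70),(30,255,255)),cv2.MORPH_CLOSE,np.ones((3,3)))
    for c in cv2.findContours(m,0,1)[0]:
        if cv2.contourArea(c)>80:
            (x,y),r=cv2.minEnclosingCircle(c);p=onz(d,(x,y),.013);e=p[:2]-[.4835,.153]
            if np.hypot(*e)<.06: print(n,(x,y),p,'rad',r/d['K'][0,0]*np.linalg.norm(p-d['wc'][:3,3])*1e3,'u,v',e@ux,e@uy,cv2.fitEllipse(c))
E
python3 ck2.py
```

```text
[0.48456769 0.15263606 0.15678056] [3.13634256e+00 1.49188486e-03 2.40824519e+00] [-0.21456357  0.12974201 -0.4678862 ]
wrist (278.9306335449219, 194.3277587890625) [0.48499552 0.15242955 0.013     ] rad 17.264126290758803 u,v 0.0005767685649528387 -0.0014930897090556182 ((278.8680725097656, 194.1455841064453), (36.67432403564453, 38.19083786010742), 89.61672973632812)
scene (320.75, 311.9166564941406) [0.48362031 0.14848041 0.013     ] rad 17.758147399583702 u,v -0.0032782025238391084 -0.0031136023169789366 ((320.7918701171875, 311.52288818359375), (19.341394424438477, 22.1870059967041), 101.87549591064453)
```

```bash
python3 - <<'E'
from h import *
go([((.4861,.2754,.12),209.5,0)])
E
```

```text
0.01 0.00 -14.30 2.67 3.12 1.14
```

>>> step_arm(motion="0 0 -14.3 2.67 3.12 0.6 45; 0 0 -14.3 2.67 3.12 0.6 45; 0 0 -14.3 2.67 3.12 0.6 45; 0 0 -14.3 2.67 3.12 0.6 45; 0 0 -14.3 2.67 3.12 0.6 45; 0 0 -14.3 2.67 3.12 0.6 45; 0 0 -14.3 2.67 3.12 1.14 45; 0 0 -14.3 2.67 3.12 1.14 45; 0 0 -14.3 2.67 3.12 1.14 45")

```text
time_s: 31.3
position: [0.4861, 0.275, 0.1192]
orientation: [3.142, -0.001, -2.63]
ft_force: [0.0, -0.7, -0.4]
opening: 0.528
finger_force: 0.0
```

```bash
python3 - <<'E'
from h import *
s=bot.read_state();print(s['position'],s['orientation'],s['opening']*85.4)
a=np.array([.4861,.2754]);e=np.array([.5683-.4861,.3214-.2754]);print(np.linalg.norm(e),np.degrees(np.arctan2(e[1],e[0])))
go([((*a,.0108),209.5,0)])
E
```

```text
[0.48608141 0.27504252 0.11919435] [ 3.14150363e+00 -1.26970190e-03 -2.62975442e+00] 45.09993078815479
0.0941957536197891 29.2318435198489
0.00 -0.01 -0.03 -0.01 0.01 3.61
```

Grip the tab.

>>> step_arm(motion="0 0 0 0 0 1.8 45; 0 0 0 0 0 3.2 45; 0 0 0 0 0 3.6 45; 0 0 0 0 0 3.6 45; 0 0 0 0 0 3.6 0; 0 0 0 0 0 3.6 0; 0 0 0 0 0 3.6 0; 0 0 0 0 0 3.6 0")

```text
time_s: 32.3
position: [0.4867, 0.2756, 0.0121]
orientation: [3.142, 0.001, -2.627]
ft_force: [1.2, -1.6, 3.6]
opening: 0.107
finger_force: 58.6
```

>>> step_arm(motion="0 0 0 -0.4 0 0 0; 0 0 0 -1 0 0 0; 0 0 0 -1.6 0 0 0; 0 0 0 -2.2 0 0 0; 0 0 0 -2.7 0 0 0; 0 0 0 -3.0 0 0 0; 0 0 0 -3.1 0 0 0; 0 0 0 -3.14 0 0 0; 0 0 0 -3.14 0 0 0")

```text
time_s: 33.42
position: [0.5689, 0.3217, 0.0122]
orientation: [-3.141, 0.001, -2.627]
ft_force: [0.5, -3.6, 4.7]
opening: 0.108
finger_force: 58.7
```

>>> step_arm(motion="0 0 0 -0.04 0 0 0; 0 0 0 -0.08 0 0 0; 0 0 0 -0.08 0 0 0; 0 0 0 -0.08 0 0 0")

```text
time_s: 33.92
position: [0.5704, 0.3225, 0.0122]
orientation: [-3.141, -0.0, -2.627]
ft_force: [-1.1, -4.1, 5.5]
opening: 0.108
finger_force: 58.9
```

>>> step_arm(motion="0 0 0 -0.04 0 0 0; 0 0 0 -0.08 0 0 0; 0 0 0 -0.08 0 0 0; 0 0 0 -0.08 0 0 0")

```text
time_s: 34.42
position: [0.5704, 0.3224, 0.012]
orientation: [-3.141, -0.005, -2.627]
ft_force: [-6.9, -7.9, 13.9]
opening: 0.107
finger_force: 59.5
```

```bash
python3 - <<'E'
from h import *
s=bot.read_state();p=s['position']
go([((*p[:2],.18),209.5,0),((.512,.4785,.18),135,0)])
E
```

```text
-0.00 -0.06 -0.00 0.03 -0.00 -5.60
-0.04 -0.05 14.90 -0.84 5.48 -5.61
```

>>> step_arm(motion="0 0 0 0 0 0 20; 0 0 0 0 0 0 40; 0 0 0 0 0 0 40; 0 0 0 0 0 0 40; 0 0 0 0 0 -1 40; 0 0 0 0 0 -3 40; 0 0 0 0 0 -5 60; 0 0 0 0 0 -5.6 76; 0 0 0 0 0 -5.6 76")

```text
time_s: 35.55
position: [0.5731, 0.3245, 0.181]
orientation: [3.141, 0.003, -2.627]
ft_force: [0.4, 0.9, 0.0]
opening: 0.888
finger_force: 0.0
```

```bash
python3 - <<'E'
from h import *
s=bot.read_state();print(s['position'])
# drawer tab check
d=grab("wrist");g=cv2.cvtColor(d['frame'],cv2.COLOR_RGB2GRAY);x=int(pix(d,[.566,.322,.034])[0])
go([((.512,.4785,.18),135,0)])
E
```

```text
[0.57307341 0.32449276 0.18100421]
-0.00 -0.01 14.90 -0.79 5.47 -0.03
```

>>> step_arm(motion="0 0 14.9 -0.79 5.47 0 76; 0 0 14.9 -0.79 5.47 0 76; 0 0 14.9 -0.79 5.47 0 76; 0 0 14.9 -0.79 5.47 0 76; 0 0 14.9 -0.79 5.47 0 76; 0 0 14.9 -0.79 5.47 0 76; 0 0 14.9 -0.79 5.47 0 76; 0 0 14.9 -0.79 5.47 0 76; 0 0 14.9 -0.79 5.47 0 76; 0 0 14.9 -0.79 5.47 0 76")

```text
time_s: 36.85
position: [0.5123, 0.4783, 0.1792]
orientation: [-3.141, -0.0, 2.358]
ft_force: [0.2, 0.2, -0.3]
opening: 0.887
finger_force: 0.0
```

```bash
python3 - <<'E'
from h import *
s=bot.read_state();print(s['position'],s['orientation'])
d=grab("wrist");h=cv2.cvtColor(d['frame'],cv2.COLOR_RGB2HSV);m=cv2.inRange(h,(100,140,40),(125,255,255))
for c in cv2.findContours(m,0,1)[0]:
    if cv2.contourArea(c)>300:
        (x,y),r=cv2.minEnclosingCircle(c);p=onz(d,(x,y),.043);print((x,y),r,p,'rad',r/334.7*np.linalg.norm(p-d['wc'][:3,3]))
go([((.512,.4785,.0105),135,0)])
E
```

```text
[0.51230043 0.47833567 0.17916045] [-3.14101427e+00 -1.06932170e-04  2.35804229e+00]
(121.0, 271.0) 38.210044860839844 [0.45923383 0.32384169 0.043     ] rad 0.039739107473508235
(382.5, 225.5) 37.822052001953125 [0.59551732 0.52395629 0.043     ] rad 0.03510554303998637
(356.0, 218.0) 38.27541732788086 [0.57361741 0.51194229 0.043     ] rad 0.034561974090071494
(280.4819030761719, 191.0970916748047) 36.37884521484375 [0.50938499 0.48209043 0.043     ] rad 0.03127776409509334
-0.00 -0.00 0.01 0.01 -0.01 5.63
```

>>> step_arm(motion="0 0 0 0 0 2 76; 0 0 0 0 0 4 76; 0 0 0 0 0 5.2 76; 0 0 0 0 0 5.6 76; 0 0 0 0 0 5.6 76; 0 0 0 0 0 5.6 40; 0 0 0 0 0 5.6 40; 0 0 0 0 0 5.6 40; 0 0 0 0 0 5.6 40")

```text
time_s: 38.02
position: [0.5137, 0.4796, 0.0145]
orientation: [3.137, -0.0, 2.356]
ft_force: [-1.2, -0.7, 7.8]
opening: 0.679
finger_force: 65.2
```

```bash
python3 - <<'E'
from h import *
s=bot.read_state();p=s['position'];print(p,s['opening']*85.4,s['finger_force'])
go([((*p[:2],.175),135,0),((.5619,.2773,.175),231,0)])
E
```

```text
[0.51367669 0.47962556 0.01445332] 57.961149511392435 65.16393703990616
0.05 -0.00 -0.00 0.00 0.02 -5.35
0.04 0.04 -19.20 -5.90 -3.61 -5.37
```

>>> step_arm(motion="0 0 0 0 0 -0.8 40; 0 0 0 0 0 -2.5 40; 0 0 0 0 0 -4.5 40; 0 0 0 0 0 -5.35 40; 0 0 -19.2 -5.9 -3.61 -5.37 40; 0 0 -19.2 -5.9 -3.61 -5.37 40; 0 0 -19.2 -5.9 -3.61 -5.37 40; 0 0 -19.2 -5.9 -3.61 -5.37 40; 0 0 -19.2 -5.9 -3.61 -5.37 40; 0 0 -19.2 -5.9 -3.61 -5.37 40; 0 0 -19.2 -5.9 -3.61 -5.37 40; 0 0 -19.2 -5.9 -3.61 -5.37 40")

```text
time_s: 39.52
position: [0.561, 0.2767, 0.1737]
orientation: [-3.141, 0.001, -2.421]
ft_force: [-0.1, -0.9, -1.8]
opening: 0.671
finger_force: 65.0
```

```bash
python3 - <<'E'
from h import *
s=bot.read_state();p=s['position'];print(p,s['orientation'],s['opening']*85.4,s['ft_force'])
go([((.5619,.2773,.0115),231,0)])
E
```

```text
[0.56101383 0.27670609 0.17365125] [-3.14134480e+00  1.24484424e-03 -2.42106867e+00] 57.33210284413447 [-0.06784386 -0.90920181 -1.75462639]
-0.00 0.01 -1.94 -0.03 -0.00 5.41
```

>>> step_arm(motion="0 0 -1.94 -0.03 0 0.5 40; 0 0 -1.94 -0.03 0 2 40; 0 0 -1.94 -0.03 0 3.9 40; 0 0 -1.94 -0.03 0 4.9 40; 0 0 -1.94 -0.03 0 5.3 40; 0 0 -1.94 -0.03 0 5.38 40; 0 0 -1.94 -0.03 0 5.38 40")

```text
time_s: 40.4
position: [0.5626, 0.278, 0.0129]
orientation: [-3.141, 0.002, -2.258]
ft_force: [0.6, -0.4, -2.6]
opening: 0.676
finger_force: 65.0
```

>>> step_arm(motion="0 0 0 0.03 0 0.04 40; 0 0 0 0.03 0 0.07 40; 0 0 0 0.03 0 0.07 40")

```text
time_s: 40.78
position: [0.5619, 0.2773, 0.0114]
orientation: [-3.141, 0.003, -2.258]
ft_force: [-2.3, -1.3, 8.8]
opening: 0.674
finger_force: 66.2
```

>>> step_arm(motion="0 0 0 0 0 -0.03 40; 0 0 0 0 0 -0.03 76; 0 0 0 0 0 -0.03 76; 0 0 0 0 0 -0.03 76; 0 0 0 0 0 -0.5 76; 0 0 0 0 0 -2 76; 0 0 0 0 0 -4 76; 0 0 0 0 0 -5.9 76; 0 0 0 0 0 -5.9 76")

```text
time_s: 41.9
position: [0.5638, 0.2781, 0.193]
orientation: [-3.138, 0.01, -2.258]
ft_force: [0.5, -0.1, -0.6]
opening: 0.891
finger_force: 0.0
```

```bash
python3 - <<'E'
from h import *
s=bot.read_state();print(s['position'],s['orientation'])
d=grab("wrist");h=cv2.cvtColor(d['frame'],cv2.COLOR_RGB2HSV);m=cv2.inRange(h,(100,140,40),(125,255,255))
for c in cv2.findContours(m,0,1)[0]:
    if cv2.contourArea(c)>300:
        (x,y),r=cv2.minEnclosingCircle(c);p=onz(d,(x,y),.04);print((x,y),r,p,'rad',r/334.7*np.linalg.norm(p-d['wc'][:3,3]))
y=133;t=20
x0=np.array([np.cos(np.radians(y)),np.sin(np.radians(y))])
b=np.array([.5489,.4374])
go([((*b,.19),y,t)]); go([((*b,.0265),y,t)],pose((*b,.19),y,t))
E
```

```text
[0.56375799 0.27814065 0.19299755] [-3.13795845  0.0101083  -2.2580835 ]
(447.0, 209.5) 50.48029327392578 [0.45747812 0.39252144 0.04      ] rad 0.052238889563213944
(282.88323974609375, 182.2305450439453) 34.28239440917969 [0.55867262 0.27604074 0.04      ] rad 0.031076299500329252
-3.37 3.05 19.32 -3.84 3.73 0.01
0.00 0.00 0.00 -1.86 -0.00 5.12
```

>>> step_arm(motion="-3.37 3.05 19.32 -3.84 3.73 0 55; -3.37 3.05 19.32 -3.84 3.73 0 55; -3.37 3.05 19.32 -3.84 3.73 0 55; -3.37 3.05 19.32 -3.84 3.73 0 55; -3.37 3.05 19.32 -3.84 3.73 0 55; -3.37 3.05 19.32 -3.84 3.73 0 55; -3.37 3.05 19.32 -3.84 3.73 0 55; -3.37 3.05 19.32 -3.84 3.73 0 55; -3.37 3.05 19.32 -3.84 3.73 0 55; -3.37 3.05 19.32 -3.84 3.73 0 55; -3.37 3.05 19.32 -3.84 3.73 0 55; -3.37 3.05 19.32 -3.84 3.73 0 55")

```text
time_s: 43.45
position: [0.5472, 0.4372, 0.1862]
orientation: [-3.136, -0.351, 2.322]
ft_force: [-0.2, 0.7, 0.5]
opening: 0.642
finger_force: 0.0
```

```bash
cat > cmp.py <<'E'
from h import *
i0={"scene":cv2.imread('pics/scene0.png')[:,:,::-1],"side":cv2.imread('pics/side0.png')[:,:,::-1]}
for n in("scene","side"):
    d=grab(n)
    for f in(i0[n],d['frame']):
        h=cv2.cvtColor(np.ascontiguousarray(f),cv2.COLOR_RGB2HSV)
        for nm,lo,hi in(("red",(0,150,90),(6,255,255)),("blue",(100,150,60),(125,255,255)),("yel",(22,120,120),(34,255,255))):
            k,l,st,c=cv2.connectedComponentsWithStats(cv2.inRange(h,lo,hi))
            print(n,nm,[(st[i].tolist(),c[i].round(1).tolist()) for i in range(1,k) if st[i,4]>60 and ((nm=="blue" and st[i,4]>500) or nm!="blue") and 180<c[i][1]<245 and 230<c[i][0]<320])
E
python3 cmp.py; python3 - <<'E'
from h import *
s=bot.read_state();print(s['position'],s['orientation'])
d=grab("wrist");h=cv2.cvtColor(d['frame'],cv2.COLOR_RGB2HSV);m=cv2.inRange(h,(0,150,90),(6,255,255))
for c in cv2.findContours(m,0,1)[0]:
    if cv2.contourArea(c)>100:
        (x,y),r=cv2.minEnclosingCircle(c);print((x,y),r,onz(d,(x,y),.071))
go([((.5489,.4374,.09),133,20),((.5489,.4374,.0265),133,20)])
E
```

```text
scene red [([248, 200, 12, 16, 82], [252.8, 208.2])]
scene blue [([285, 220, 35, 25, 653], [301.9, 231.8])]
scene yel [([244, 223, 20, 16, 232], [253.6, 231.3])]
scene red []
scene blue [([284, 220, 34, 25, 657], [300.7, 232.1])]
scene yel [([231, 191, 19, 16, 222], [240.2, 199.5])]
side red [([240, 181, 13, 20, 122], [245.9, 192.9])]
side blue [([268, 217, 37, 25, 740], [286.0, 229.0])]
side yel [([237, 208, 21, 17, 253], [247.3, 217.0])]
side red []
side blue [([266, 217, 38, 25, 737], [284.7, 229.0])]
side yel [([242, 176, 20, 16, 208], [251.0, 183.7])]
[0.54733437 0.43719355 0.18634155] [-3.13582306 -0.35073197  2.32118325]
(283.7226257324219, 258.66424560546875) 12.116031646728516 [0.55284131 0.43519505 0.071     ]
(531.5, 18.447368621826172) 21.738439559936523 [0.56791404 0.72596666 0.071     ]
-0.06 -0.02 -0.01 -1.13 0.06 3.01
-0.06 -0.02 -0.01 -1.86 0.07 5.00
```

>>> step_arm(motion="0 0 0 -0.6 0.06 1.6 55; 0 0 0 -1.13 0.06 3 55; 0 0 0 -1.6 0.07 4.3 55; 0 0 0 -1.86 0.07 4.98 55; 0 0 0 -1.86 0.07 4.98 55; 0 0 0 -1.86 0.07 4.98 20; 0 0 0 -1.86 0.07 4.98 20; 0 0 0 -1.86 0.07 4.98 20; 0 0 0 -1.86 0.07 4.98 20")

```text
time_s: 44.72
position: [0.5504, 0.4375, 0.0291]
orientation: [-3.139, -0.351, 2.32]
ft_force: [1.0, -0.6, 6.1]
opening: 0.398
finger_force: 60.2
```

```bash
python3 - <<'E'
from h import *
s=bot.read_state();p=s['position'];y=np.degrees(s['orientation'][2]);print(p,s['orientation'],s['opening']*85.4,s['finger_force'],s['ft_force'])
q=np.array([.5176,.3583])
go([((*p[:2],.175),y,20),((*q,.175),y,20),((*q,.06),y,20),((*q,p[2]-.0025),y,20)])
E
```

```text
[0.55042023 0.43751603 0.02914332] [-3.13918527 -0.3505067   2.31991345] 33.998754403005215 60.22848492488265 [ 0.95205134 -0.57559857  6.09417216]
-0.03 -0.02 0.00 1.67 -0.01 -4.57
-0.03 -0.02 0.00 0.55 -2.61 -4.97
-0.03 -0.02 0.00 -0.76 -2.60 -1.37
-0.03 -0.02 0.00 -1.14 -2.60 -0.32
```

>>> step_arm(motion="0 0 0 0.3 0 -0.8 20; 0 0 0 0.9 0 -2.4 20; 0 0 0 1.67 0 -4.57 20; 0 0 0 1.67 0 -4.57 20; 0 0 0 1.1 -1.3 -4.8 20; 0 0 0 0.55 -2.61 -4.97 20; 0 0 0 0.55 -2.61 -4.97 20; 0 0 0 0.55 -2.61 -4.97 20; 0 0 0 -0.1 -2.61 -3.2 20; 0 0 0 -0.76 -2.6 -1.37 20; 0 0 0 -1.05 -2.6 -0.6 20; 0 0 0 -1.05 -2.6 -0.6 20")

```text
time_s: 46.22
position: [0.515, 0.358, 0.0311]
orientation: [-3.131, -0.352, 2.319]
ft_force: [-0.3, 0.6, -0.4]
opening: 0.393
finger_force: 59.9
```

```bash
python3 - <<'E'
from h import *
s=bot.read_state();print(s['position'],s['opening']*85.4,s['ft_force'])
go([((.5180,.3577,.0262),132.95,20)])
E
```

```text
[0.5149737  0.35799745 0.03112597] 33.565396162857716 [-0.29949358  0.62437052 -0.38356452]
-0.11 -0.04 -0.02 -0.13 0.07 0.13
```

>>> step_arm(motion="-0.1 0 0 -0.1 0.07 0.07 20; -0.1 0 0 -0.13 0.07 0.13 20; -0.1 0 0 -0.13 0.07 0.14 20; -0.1 0 0 -0.13 0.07 0.14 20")

```text
time_s: 46.72
position: [0.5198, 0.3575, 0.0288]
orientation: [3.138, -0.351, 2.319]
ft_force: [0.2, -0.0, 0.0]
opening: 0.395
finger_force: 59.9
```

>>> step_arm(motion="0 0 0 0.01 -0.04 0.07 20; 0 0 0 0.01 -0.04 0.1 20; 0 0 0 0.01 -0.04 0.1 20; 0 0 0 0.01 -0.04 0.1 20")

```text
time_s: 47.22
position: [0.5179, 0.3573, 0.0261]
orientation: [3.139, -0.351, 2.319]
ft_force: [-1.4, -1.5, 5.7]
opening: 0.393
finger_force: 60.6
```

Contact; release and retreat upward.

>>> step_arm(motion="0 0 0 0 0 -0.02 40; 0 0 0 0 0 -0.02 55; 0 0 0 0 0 -0.02 55; 0 0 0 0.2 0 -0.5 55; 0 0 0 0.9 0 -2.4 55; 0 0 0 1.7 0 -4.7 55; 0 0 0 2.4 0 -6.7 55; 0 0 0 2.4 0 -6.7 55")

```text
time_s: 48.22
position: [0.5204, 0.3567, 0.2454]
orientation: [3.129, -0.349, 2.322]
ft_force: [-0.8, -0.2, -0.2]
opening: 0.643
finger_force: 0.0
```

>>> step_arm(motion="0 0 0 3 -2 0 55; 0 0 0 5 -4 0 55; 0 0 0 5 -4 0 55; 0 0 0 5 -4 0 55; 0 0 0 5 -4 0 55")

```text
time_s: 48.85
position: [0.3345, 0.3776, 0.2907]
orientation: [3.138, -0.351, 2.32]
ft_force: [0.3, -0.1, -0.7]
opening: 0.642
finger_force: 0.0
```

```bash
python3 cmp.py; python3 - <<'E'
from h import *
s=bot.read_state();print(s['position'],s['time_s'])
# change map vs start: report blobs of difference
for n in("scene","side"):
    a=cv2.imread(f'pics/{n}0.png')[:,:,::-1];b=grab(n,n+'_end.png')['frame']
    m=(np.abs(a.astype(int)-b).max(2)>60).astype(np.uint8);m=cv2.morphologyEx(m,cv2.MORPH_OPEN,np.ones((2,2)))
    k,l,st,c=cv2.connectedComponentsWithStats(m);print(n,[st[i].tolist() for i in range(1,k) if st[i,4]>15])
E
```

```text
scene red [([248, 200, 12, 16, 82], [252.8, 208.2])]
scene blue [([285, 220, 35, 25, 653], [301.9, 231.8])]
scene yel [([244, 223, 20, 16, 232], [253.6, 231.3])]
scene red [([248, 205, 11, 9, 61], [252.8, 208.5])]
scene blue [([284, 220, 34, 25, 654], [300.7, 232.1])]
scene yel [([244, 223, 20, 16, 235], [253.6, 231.4])]
side red [([240, 181, 13, 20, 122], [245.9, 192.9])]
side blue [([268, 217, 37, 25, 740], [286.0, 229.0])]
side yel [([237, 208, 21, 17, 253], [247.3, 217.0])]
side red [([240, 182, 13, 19, 122], [245.7, 193.2])]
side blue [([266, 217, 38, 25, 737], [284.7, 229.0])]
side yel [([237, 208, 21, 17, 254], [247.2, 217.2])]
[0.33563716 0.37727543 0.28980626] 48.95
scene [[104, 0, 83, 99, 4841], [166, 0, 10, 2, 20], [0, 32, 3, 10, 25], [0, 58, 4, 8, 23], [0, 71, 6, 8, 32], [0, 90, 7, 13, 59], [103, 105, 30, 19, 226], [111, 117, 8, 9, 33], [23, 172, 8, 6, 32], [95, 174, 25, 7, 137], [274, 189, 19, 17, 229], [310, 200, 18, 14, 181], [334, 279, 5, 6, 22], [185, 300, 5, 6, 23], [311, 304, 23, 19, 304], [273, 306, 20, 15, 288], [210, 314, 7, 4, 20], [235, 365, 7, 3, 17], [343, 372, 12, 5, 43]]
side [[0, 0, 33, 15, 204], [78, 0, 64, 51, 1889], [142, 0, 5, 8, 31], [63, 15, 16, 11, 103], [57, 24, 7, 6, 26], [56, 38, 34, 23, 255], [20, 51, 11, 23, 53], [72, 53, 22, 38, 219], [108, 52, 17, 19, 180], [34, 107, 7, 4, 18], [114, 127, 20, 8, 96], [285, 182, 21, 20, 302], [316, 203, 19, 15, 227], [142, 232, 38, 61, 582], [187, 236, 111, 63, 2967], [128, 272, 6, 4, 17], [215, 286, 26, 25, 443], [252, 303, 25, 21, 393], [158, 334, 8, 4, 26], [280, 335, 43, 22, 234], [253, 376, 12, 10, 78]]
```

```bash
python3 -c "
from plant import bot
print(bot.close_job())"
```

```text
the job is handed in; nothing more can be done
None
```

The job is handed in after about 49 s of robot time: the heat sink is in the rectangular pocket and the choke in the round one, the drawer is fully shut, the bottle is back where it stood, and the reel is about 2 mm off its starting place.

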